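# Ready the hold-down bracket over a bottle at the label reader

## Task

Turn the small bottle in its nest so that its printed label squarely faces the reader block, and let go of it. Then pick up the cast bracket by its balance point, keep it level, and hold it over the station with its big boss above the thick post and its small eye above the thin post, about 3 cm clear of the post tips, ready to be lowered over the bottle. Finish while still holding it there, steady and level: do not lower it onto the posts or let go, and leave the other things on the bench alone.

Things in the scene. Friction and masses are not known exactly. Their poses are not given: they have to be found in the camera images.
- station: Fixed reading station: grey plate 100 (x) x 210 (y) x 12 mm, black nest ring in the middle, two upright steel posts, grey reader block behind. Origin: centre of the plate's underside, on the bench. +x runs from the nest towards the reader, +y towards the thick post. The reader block is 60 mm wide, 84 mm high; its window is 55 mm from the nest's axis.
- nest (a point): Centre of the nest, on top of the base plate (12 mm above the bench). The nest ring is 5 mm high, 50 mm inside and 58 mm outside diameter.
- thick_post_tip (a point): Top centre of the thick post (14 mm diameter, tip 105 mm above the bench), 80 mm from the nest's axis on the station's +y side. Its foot collar is 26 mm wide and 8 mm high.
- thin_post_tip (a point): Top centre of the thin post (8 mm diameter, tip 105 mm above the bench), 80 mm from the nest's axis on the station's -y side.
- reader_window (a point): Centre of the reader's dark window, 54 mm above the bench, looking at the nest.
- bottle: Loose white wide-mouth bottle standing in the nest: 46 mm diameter, fixed cap 37 mm diameter, 92 mm high with the cap, about 0.14 kg. Origin: centre of its underside; +z up. The middle of the printed label points along the bottle's own -x axis. To turn it, grip it from above on the straight body (45 to 65 mm above its foot) or by the cap.
- label (a point): Middle of the printed label on the bottle's side, 40 mm above the bottle's foot and 23 mm from its axis. The label wraps half-way round (90 degrees to either side of this point); the other half of the bottle is bare.
- bracket: Loose dark cast bracket, 0.28 to 0.52 kg, standing level on the bench like a bridge, 192 mm long, 34 mm high. Big boss (42 mm diameter, 20 mm bore) at its +y end, small eye (22 mm, 14 mm bore) at its -y end, bores 160 mm apart; straight bar between them 12 mm wide, 18 to 34 mm above the foot (a 6 mm web under it by the boss). Origin: half-way between the bores at the underside; +z up.
- balance_point (a point): The bracket's balance point along the bar: middle of the bar's section (26 mm above the bracket's underside), 37 mm from the half-way point towards the boss, 43 mm from the boss's axis. Beyond the bracket the instrument cabinet's upright front, 0.28 m high, stands at x = 0.57 (y -0.56 to -0.23), a pump on its left side out to y = -0.17: keep clear of it when carrying.
- boss_bore (a point): Bore axis of the big boss, level with the bracket's underside.
- eye_bore (a point): Bore axis of the small eye, level with the bracket's underside.
- vial: Bystander: amber vial with a screw cap, 27 mm diameter, 58 mm high, standing loose; origin at its underside.
- dishes: Bystander: two clear stacked petri dishes, 62 mm diameter, 30 mm high, loose; origin at the underside.
- cone_disc: Bystander: flat silvery metal cone, 38 mm diameter, 14 mm high, lying loose; origin at its underside.

How it is judged:
By the outcome, as a careful person would: the job done as asked, in the order asked, and still so for the second after the job is handed in, while the arm keeps its last pose, push and grip.
It also fails if it takes over 70 s, if anything falls off the work surface, if the arm or the gripper's body presses on something with over 40 N, if the wrist force passes 120 N, or if a joint passes its speed limit or range.

## Robot

A 6-joint arm with a two-finger parallel gripper is mounted at the origin on a cart in front of the work surface, level with it; the furniture and walls round the work are solid. World frame = base frame: x ahead of the robot, y to its left, z up, the work surface at z = 0. Lengths are in m, angles in rad, forces in N, time in s.
With the tool pointing down it reaches from about 0.35 to 0.85 m from the base axis. Payload 8.1 kg.
Tool frame: the origin (TCP) lies between the finger pads; the fingertips stand 8 mm ahead of it and the grasp point (between the pads) lies 11 mm behind it (manip.tips_ahead is the distance from the TCP to the fingertips, in m); y points along the fingers, z is the direction in which the jaws open and shut, and the axes are right-handed (so a half turn about y gives the same grasp; the last joint's range is limited). The gripper opens to 93 mm and grips with 3 to 60 N. Pads are 15 mm wide; open, the fingers measure 128 mm over their backs; the gripper's body (75 mm by 188 mm) begins 65 mm behind the grasp point.
Start: joints at [-1.201, 0.13, 1.488, -0, 1.523, -0.085], TCP at [0.264, -0.539, 0.227] pointing down, gripper open.
Joint ranges: [-2.96, 2.96], [-0.89, 2.26], [0.02, 2.5], [-1.34, 4.48], [0, 2.73], [-2.66, 2.66]. Speed limits (rad/s): [2.39, 2.39, 2.79, 3.14, 3.14, 3.14].

## Interface

Orientations are given as a 3x3 rotation matrix whose columns are the frame's x, y, z axes.
In Python, from bench import manip, optics gives the robot as it stands.
- The arm moves only by the tool arm_command, never from a script. Its argument "moves" is a list of rows, each an object with "gripper": the finger opening in cm, from 0 to 9.3; "delta_pos": the shift along the tool's x, y, z in cm, a list of three; "roll": the turn about the tool's y in rad. A call has 1 to 8 rows; each row shifts and turns the pose as measured when the row begins, along the tool's axes as they then stand; what a row does not reach is not made up. A row lasts 1/8 s, in which the tool goes at most 62.5 mm and 10.7 degrees, less where a joint would pass 70% of its speed; a pose out of reach is approached as far as the arm can. A call is refused whole if a number of a shift passes 6.25 or a number of a turn 0.188, either way. A call with a gripper value outside its range is refused whole. The fingers move at their own pace and stop on an object; the grip force is fixed at half the most. Time passes only in rows, so rows that do not move let the fingers close. It gives the time, the measured TCP pose, the force and the opening at its end, in the units of the state.
- manip.sense(): the state, without advancing time (a new reading comes with each control period).
- optics.camera(name): name is "scene" or "top"; returns (picture, depth): 400x640x3 uint8, blue, green, red; 400x640 float32, m along the optical axis (not along the pixel's ray), 0 where there is no reading.
- optics.get_calibration(name): a dict with "mtx" (3x3 intrinsics, pixels), "extrinsics" (4x4, takes a point from world to camera coordinates). Camera axes: x right, y down, z forward; pixel columns grow to the right and rows downward; lengths in m; the calibration is good to about 2 mm. A picture is of the moment at which its call begins. get_calibration takes no time and is no camera call.
- manip.close_job(): hands the job in, once; it reports no verdict.
Trained networks look in the newest picture that a camera, given by its name, has taken for a name from the list of things; names that differ only in an ending like _2 or _b are one class to them, and where a whole thing is asked for, a point or a joint stands for the part that bears it (a point fixed in the world has none). Each returns a list of dicts, best first, with "confidence" (0 to 1); they miss things now and then, are a little off and sometimes report something else, mostly with a low value. They report only what shows in the picture. A call takes as long as a camera call.
- optics.spot_in(query, camera): "xyz" ([x, y, z] in m, in the coordinates of the camera as it stood for that picture, good to about 4 mm: the middle of the surface that is visible of it).
- optics.tip_of(query, camera): "xyz" ([x, y, z] in m, in the coordinates of the camera as it stood for that picture, good to about 4 mm: a listed point, or the origin of a listed thing).
The state is a dict: "clock": time; "q": joint angles; "qd": joint speeds; "joint_efforts": joint torques, N m; "tool_pos": TCP position; "tool_rot": TCP orientation; "contact_force": force on the tool from outside, world axes, zero at the start; "moment": the same for the moment, N m; "gripper_width": finger opening in m.
Only numpy, scipy, OpenCV 4.12 (cv2) and the standard library are available. Lean on these libraries where they do the work, as an engineer would, in place of code of your own. Each camera call takes 0.05 s, during which the arm holds its last target.

## Working session

There is one attempt and no reset: what is moved stays moved. The work goes in short steps, Python scripts to look and compute and a tool call to move; the robot and the scene stay as the last step left them, time stands still between calls to the robot, and variables do not carry over. Pictures are saved under pics/ and viewed, and the job is handed in when it is done.

Besides the shell and the picture viewer there is one more tool, called after "Request:" as a command line: name --argument value ..., lists and objects as JSON in quotes. arm_command: Moves the arm, as the interface text tells. Its arguments: {"type":"object","properties":{"moves":{"type":"array"}},"required":["moves"]}

```bash
ls; mkdir -p pics; cat > h.py <<'E'
import numpy as np, cv2
from bench import manip, optics
def cal(n):
    c=optics.get_calibration(n); return np.array(c['mtx']),np.array(c['extrinsics'])
def w(n,p):
    K,E=cal(n); return np.linalg.inv(E)@np.r_[p,1]
def px(n,P):
    K,E=cal(n); c=(E@np.r_[P,1])[:3]; u=K@c; return u[:2]/u[2]
def st():
    s=manip.sense(); print('t',round(s['clock'],3),'pos',np.round(s['tool_pos'],4),'F',np.round(s['contact_force'],1),'M',np.round(s['moment'],2),'w',round(s['gripper_width'],4)); print(np.round(s['tool_rot'],3).tolist()); print('q',np.round(s['q'],3)); return s
E
python3 - <<'E'
from h import *
st(); print(manip.tips_ahead)
for n in ['scene','top']:
    p,d=optics.camera(n); cv2.imwrite(f'pics/{n}0.png',p); np.save(f'{n}0.npy',d)
    K,E=cal(n); print(n,K.round(1).tolist(),np.linalg.inv(E).round(3).tolist())
    for q in ['nest','thick_post_tip','thin_post_tip','reader_window','bottle','label','bracket','balance_point','boss_bore','eye_bore','vial','dishes','cone_disc']:
        r=optics.tip_of(q,n)
        print(q,[(np.round(w(n,x['xyz'])[:3],3).tolist(),round(x['confidence'],2)) for x in r[:3]])
print(manip.sense()['clock'])
E
```

```text
pics
t 0.0 pos [ 0.2634 -0.5385  0.2256] F [-0.5 -0.8  0.1] M [0.01 0.01 0.  ] w 0.0927
[[-0.898, -0.001, 0.439], [-0.439, 0.002, -0.898], [-0.0, -1.0, -0.002]]
q [-1.201  0.131  1.489  0.     1.523 -0.085]
0.008
scene [[404.6, 0.0, 318.1], [0.0, 404.6, 203.0], [0.0, 0.0, 1.0]] [[-0.566, -0.494, 0.66, -0.216], [-0.824, 0.32, -0.467, 0.457], [0.02, -0.809, -0.588, 0.774], [0.0, 0.0, 0.0, 1.0]]
nest [([0.557, 0.173, 0.011], 0.59)]
thick_post_tip [([0.571, 0.251, 0.102], 0.86)]
thin_post_tip [([0.548, 0.094, 0.105], 0.97), ([0.572, 0.252, 0.104], 0.33)]
reader_window [([0.611, 0.17, 0.049], 0.85)]
bottle [([0.558, 0.171, 0.01], 0.84)]
label [([0.537, 0.163, 0.053], 0.95)]
bracket [([0.554, 0.172, 0.006], 0.25)]
balance_point []
boss_bore [([0.407, 0.063, -0.002], 0.16)]
eye_bore []
vial [([0.405, 0.063, -0.004], 0.74)]
dishes []
cone_disc [([0.424, -0.043, 0.003], 0.61)]
top [[474.1, 0.0, 318.3], [0.0, 474.1, 202.1], [0.0, 0.0, 1.0]] [[0.013, -0.98, 0.201, 0.275], [-1.0, -0.013, 0.003, -0.095], [-0.0, -0.201, -0.98, 1.248], [0.0, 0.0, 0.0, 1.0]]
nest [([0.561, 0.172, 0.011], 0.71)]
thick_post_tip [([0.617, 0.166, 0.052], 0.7), ([0.571, 0.252, 0.104], 0.67), ([0.557, 0.173, 0.014], 0.67)]
thin_post_tip [([0.549, 0.093, 0.104], 0.98)]
reader_window [([0.615, 0.167, 0.052], 0.75)]
bottle [([0.558, 0.171, 0.011], 0.74), ([0.572, 0.252, 0.101], 0.3)]
label [([0.535, 0.161, 0.051], 0.75), ([0.548, 0.094, 0.105], 0.52)]
bracket [([0.442, -0.367, 0.001], 0.72), ([0.423, -0.344, 0.028], 0.56)]
balance_point [([0.419, -0.35, 0.025], 0.84), ([0.616, 0.17, 0.052], 0.3)]
boss_bore [([0.382, -0.313, 0.004], 0.88)]
eye_bore [([0.506, -0.416, 0.001], 0.63)]
vial [([0.408, 0.066, 0.005], 0.67)]
dishes [([0.392, 0.227, -0.001], 0.56)]
cone_disc [([0.427, -0.039, -0.002], 0.67)]
1.4
```

View pics/scene0.png

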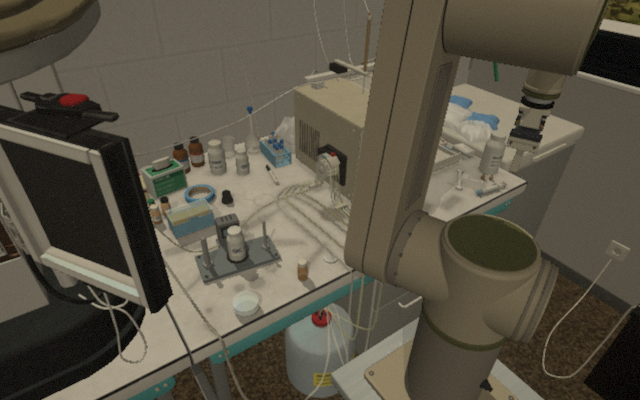

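View pics/top0.png

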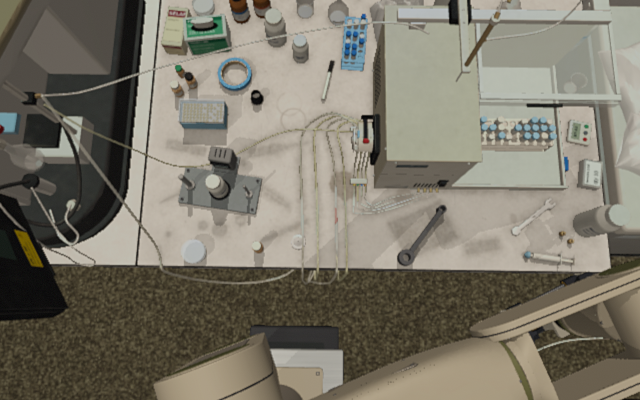

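The station, bottle and bracket are all found: the bottle is near top pixel (216,185) and the bracket runs from (405,257) to (441,209). Next I'll average the detections and zoom in on the label.

```bash
cat >> h.py <<'E'
def avg(qs,cams=('scene','top'),n=5,minc=0.4,near=None):
    out={}
    for c in cams:
        for i in range(n):
            optics.camera(c)
            for q in qs:
                r=optics.tip_of(q,c)
                for x in r[:3]:
                    p=w(c,x['xyz'])[:3]
                    if x['confidence']>minc and (near is None or np.linalg.norm(p-near[q])<0.05):
                        out.setdefault((q,c),[]).append(p); break
    for k,v in out.items(): print(k,len(v),np.mean(v,0).round(4),'sd',np.std(v,0).round(4))
    return out
E
python3 - <<'E'
from h import *
avg(['label','bottle','thick_post_tip','thin_post_tip'],n=4,near=dict(label=[.536,.162,.052],bottle=[.558,.172,.012],thick_post_tip=[.571,.252,.105],thin_post_tip=[.549,.094,.105]))
print(manip.sense()['clock'])
for n in ['scene','top']:
    p=cv2.imread(f'pics/{n}0.png'); u=px(n,[.558,.172,.06]).astype(int); print(u)
    c=p[u[1]-30:u[1]+30,u[0]-40:u[0]+40]; cv2.imwrite(f'pics/{n}z.png',cv2.resize(c,None,fx=10,fy=10,interpolation=cv2.INTER_CUBIC)[:600])
E
```

```text
('label', 'scene') 4 [0.5392 0.1614 0.0524] sd [0.0002 0.0009 0.0011]
('bottle', 'scene') 4 [0.5579 0.1703 0.008 ] sd [0.0018 0.0012 0.002 ]
('thick_post_tip', 'scene') 4 [0.5725 0.2514 0.1025] sd [0.0007 0.0012 0.0014]
('thin_post_tip', 'scene') 4 [0.5501 0.0927 0.1068] sd [0.0007 0.0011 0.0022]
('label', 'top') 4 [0.5369 0.162  0.0514] sd [0.0015 0.0011 0.0017]
('bottle', 'top') 4 [0.5564 0.1717 0.0126] sd [0.0016 0.0012 0.0011]
('thick_post_tip', 'top') 4 [0.57   0.2502 0.1037] sd [0.0008 0.0016 0.0012]
('thin_post_tip', 'top') 4 [0.5492 0.0939 0.1044] sd [0.0006 0.0014 0.0007]
3.4
[235 242]
[215 185]
```

View pics/scenez.png

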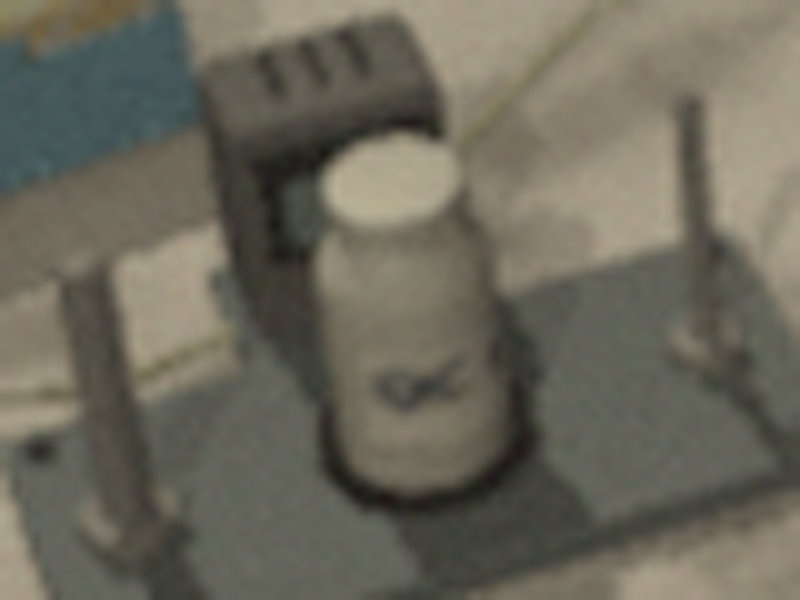

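View pics/topz.png

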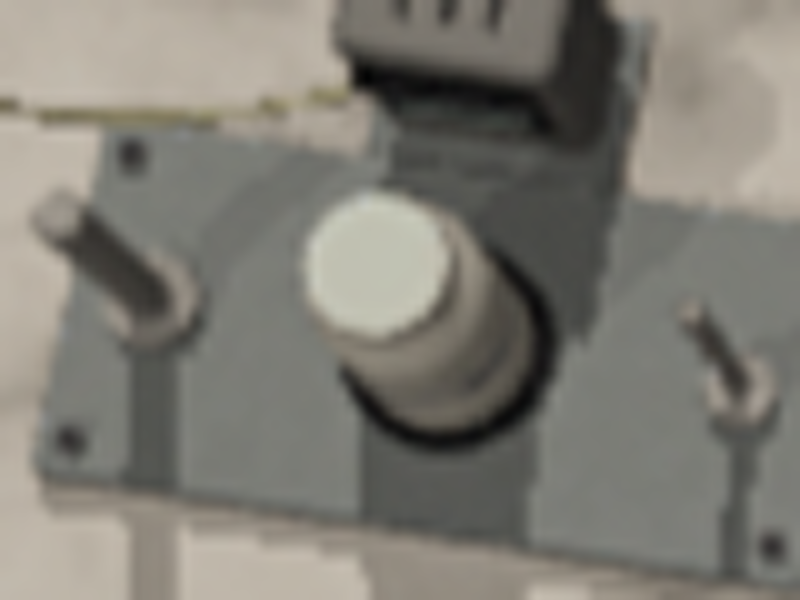

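```bash
cat > unwrap.py <<'E'
from h import *
import sys
def unwrap(tag,cx=.5595,cy=.172,n=6):
    outs=[]
    for c in ['scene','top']:
        im=np.mean([optics.camera(c)[0].astype(np.float32) for _ in range(n)],0)
        K,E=cal(c); cam=np.linalg.inv(E)[:3,3]
        b=np.arctan2(cam[1]-cy,cam[0]-cx); print(c,'bearing',np.degrees(b)%360)
        th=np.radians(np.arange(0,360,1)); z=np.linspace(.080,.014,67)
        T,Z=np.meshgrid(th,z); P=np.stack([cx+.023*np.cos(T),cy+.023*np.sin(T),Z,np.ones_like(T)],-1)
        C=P@E.T; u=(K[0,0]*C[...,0]/C[...,2]+K[0,2]).astype(np.float32); v=(K[1,1]*C[...,1]/C[...,2]+K[1,2]).astype(np.float32)
        o=cv2.remap(im,u,v,cv2.INTER_CUBIC)
        g=np.cos(T-b)<0.1; o[g]=0
        m=~g; lo,hi=np.percentile(o[m],2),np.percentile(o[m],99); o=np.clip((o-lo)/(hi-lo)*255,0,255); o[g]=0
        o=cv2.resize(o,(720,268)); 
        for a in range(0,360,45): cv2.putText(o,str(a),(2*a,12),0,.4,(0,0,255)); cv2.line(o,(2*a,14),(2*a,25),(0,0,255))
        outs.append(o)
    cv2.imwrite(f'pics/{tag}.png',np.vstack(outs))
if __name__=='__main__': unwrap(sys.argv[1])
E
python3 unwrap.py unw0
```

```text
scene bearing 159.80360465474124
top bearing 223.20866267853853[ WARN:0@33.147] global loadsave.cpp:1063 imwrite_ Unsupported depth image for selected encoder is fallbacked to CV_8U.
```

View pics/unw0.png

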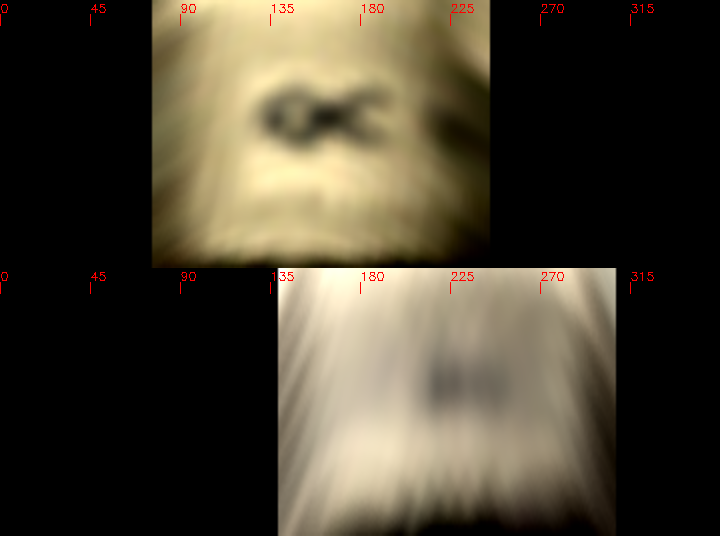

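Request:
arm_command --moves '[{"gripper": 9.3,"delta_pos": [-3.7,0,-4.3],"roll": 0},{"gripper": 9.3,"delta_pos": [-3.7,0,-4.3],"roll": 0},{"gripper": 9.3,"delta_pos": [-3.7,0,-4.3],"roll": 0},{"gripper": 9.3,"delta_pos": [-3.7,0,-4.3],"roll": 0},{"gripper": 9.3,"delta_pos": [-3.7,0,-4.3],"roll": 0},{"gripper": 6.2,"delta_pos": [-3.7,0,-4.3],"roll": 0},{"gripper": 6.2,"delta_pos": [-3.7,0,-4.3],"roll": 0},{"gripper": 6.2,"delta_pos": [-3.7,0,-4.3],"roll": 0}]'

```text
clock: 5.0
tool_pos: [0.3808, -0.0907, 0.2263]
tool_rot: [[-0.902, 0.004, 0.432], [-0.432, -0.0, -0.902], [-0.003, -1.0, 0.002]]
contact_force: [0.4, -1.1, 0.2]
gripper_width: 0.0677
```

```bash
cat >> h.py <<'E'
def go(target,roll_to=None):
    s=st(); R=np.array(s['tool_rot']); d=np.array(target)-s['tool_pos']
    print('tool delta cm',(R.T@d*100).round(2),'len',np.linalg.norm(d)*100, 'jaw yaw',np.degrees(np.arctan2(R[1,2],R[0,2])),'tilt',np.degrees(np.arccos(np.clip(-R[2,1],-1,1))))
E
python3 -c "
from h import *
go([.5604,.172,.16])"
```

```text
t 5.0 pos [ 0.3808 -0.0907  0.2263] F [ 0.4 -1.1  0.2] M [ 0.   -0.04 -0.03] w 0.0677
[[-0.902, 0.004, 0.432], [-0.432, -0.0, -0.902], [-0.003, -1.0, 0.002]]
q [-3.660e-01 -4.720e-01  2.024e+00  1.000e-03  1.586e+00  7.580e-01]
tool delta cm [-27.53   6.69 -15.94] len 32.506538473829686 jaw yaw -64.39243463139084 tilt 0.206958495536389
```

Request:
arm_command --moves '[{"gripper": 6.2,"delta_pos": [-4.6,0.5,-2.65],"roll": 0},{"gripper": 6.2,"delta_pos": [-4.6,0.5,-2.65],"roll": 0},{"gripper": 6.2,"delta_pos": [-4.6,0.5,-2.65],"roll": 0},{"gripper": 6.2,"delta_pos": [-4.6,1,-2.65],"roll": 0},{"gripper": 6.2,"delta_pos": [-4.6,1,-2.65],"roll": 0},{"gripper": 6.2,"delta_pos": [-4.5,1,-2.65],"roll": 0},{"gripper": 6.2,"delta_pos": [0,0,0],"roll": 0}]'

```text
clock: 5.88
tool_pos: [0.5657, 0.1854, 0.1821]
tool_rot: [[-0.899, 0.01, 0.437], [-0.437, -0.002, -0.899], [-0.008, -1.0, 0.006]]
contact_force: [-0.8, -0.5, 0.2]
gripper_width: 0.0617
```

```bash
python3 -c "
from h import *
go([.5604,.172,.056])
p,d=optics.camera('top'); cv2.imwrite('pics/top1.png',cv2.resize(p[130:270,130:350],None,fx=3.5,fy=3.5))
p,d=optics.camera('scene'); cv2.imwrite('pics/scene1.png',cv2.resize(p[180:300,150:320],None,fx=4.5,fy=4.5))
"
```

```text
t 5.875 pos [0.5657 0.1854 0.1821] F [-0.8 -0.5  0.2] M [-0.04  0.02  0.02] w 0.0617
[[-0.899, 0.01, 0.437], [-0.437, -0.002, -0.899], [-0.008, -1.0, 0.006]]
q [ 0.233  0.133  1.567 -0.004  1.433  1.352]
tool delta cm [ 1.17 12.61  0.9 ] len 12.691808157656878 jaw yaw -64.08677910316615 tilt 0.5659044466764015
```

View pics/top1.png

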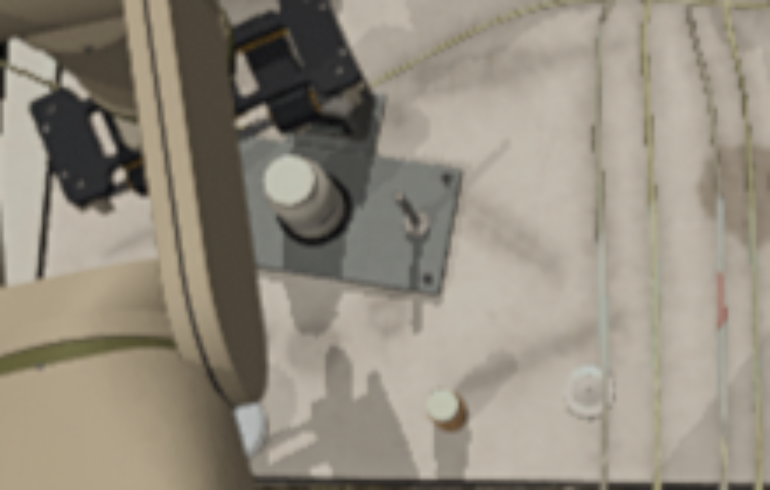

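View pics/scene1.png

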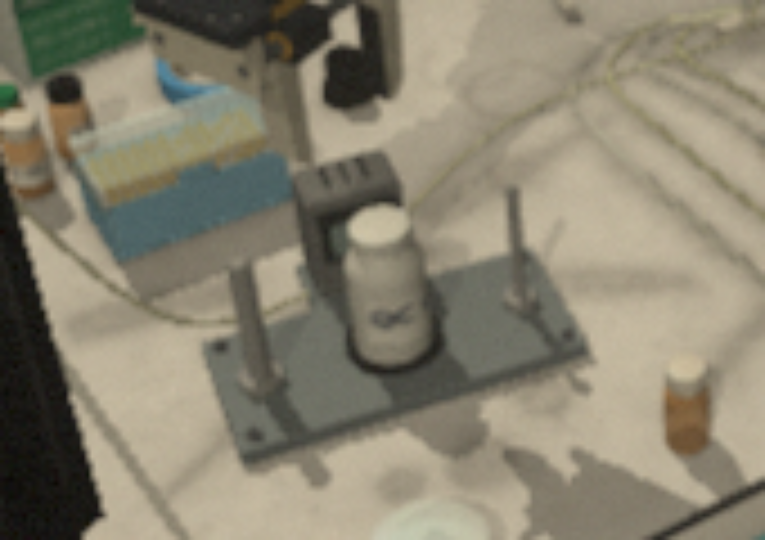

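```bash
python3 -c "
from h import *
for z in (.174,.25,.33):
  print(z,(px('top',[.5657,.1854,z])-[130,130])*3.5,(px('scene',[.5657,.1854,z])-[150,180])*4.5)
"
```

```text
0.174 [245.67754348 143.63008088] [335.94712776 125.298835  ]
0.25 [216.00203393 111.41452411] [319.04503349   8.66730551]
0.33 [179.78432082  72.09679004] [ 299.44951494 -126.54997955]
```

Request:
arm_command --moves '[{"gripper": 6.2,"delta_pos": [1.2,2,0.9],"roll": 0},{"gripper": 6.2,"delta_pos": [0,2,0],"roll": 0},{"gripper": 6.2,"delta_pos": [0,0,0],"roll": 0}]'

```text
clock: 6.35
tool_pos: [0.5595, 0.1672, 0.1456]
tool_rot: [[-0.901, 0.016, 0.433], [-0.433, -0.002, -0.901], [-0.014, -1.0, 0.009]]
contact_force: [-0.7, -0.7, -0.8]
gripper_width: 0.0622
```

```bash
python3 -c "
from h import *
go([.5604,.172,.056])"
```

```text
t 6.35 pos [0.5595 0.1672 0.1456] F [-0.7 -0.7 -0.8] M [-0.01 -0.03 -0.03] w 0.0622
[[-0.901, 0.016, 0.433], [-0.433, -0.002, -0.901], [-0.014, -1.0, 0.009]]
q [ 0.206  0.124  1.645 -0.005  1.357  1.33 ]
tool delta cm [-0.17  8.95 -0.48] len 8.96866709081773 jaw yaw -64.35815827942614 tilt 0.9312194215729879
```

Request:
arm_command --moves '[{"gripper": 6.2,"delta_pos": [-0.15,0,-0.5],"roll": 0},{"gripper": 6.2,"delta_pos": [0,0,0],"roll": 0},{"gripper": 6.2,"delta_pos": [0,3,0],"roll": 0},{"gripper": 6.2,"delta_pos": [0,0,0],"roll": 0}]'

```text
clock: 6.85
tool_pos: [0.5614, 0.1734, 0.119]
tool_rot: [[-0.901, 0.022, 0.433], [-0.433, -0.0, -0.902], [-0.019, -1.0, 0.01]]
contact_force: [-0.8, 0.5, -0.6]
gripper_width: 0.0623
```

```bash
python3 -c "
from h import *
go([.5604,.172,.056])
p,d=optics.camera('top'); cv2.imwrite('pics/top2.png',cv2.resize(p[130:270,130:350],None,fx=3.5,fy=3.5))
p,d=optics.camera('scene'); cv2.imwrite('pics/scene2.png',cv2.resize(p[180:300,150:320],None,fx=4.5,fy=4.5))
"
```

```text
t 6.85 pos [0.5614 0.1734 0.119 ] F [-0.8  0.5 -0.6] M [0.02 0.04 0.02] w 0.0623
[[-0.901, 0.022, 0.433], [-0.433, -0.0, -0.902], [-0.019, -1.0, 0.01]]
q [ 0.216  0.152  1.665 -0.005  1.304  1.34 ]
tool delta cm [0.27 6.29 0.02] len 6.299701809491156 jaw yaw -64.36970502637168 tilt 1.241787641888035
```

View pics/top2.png

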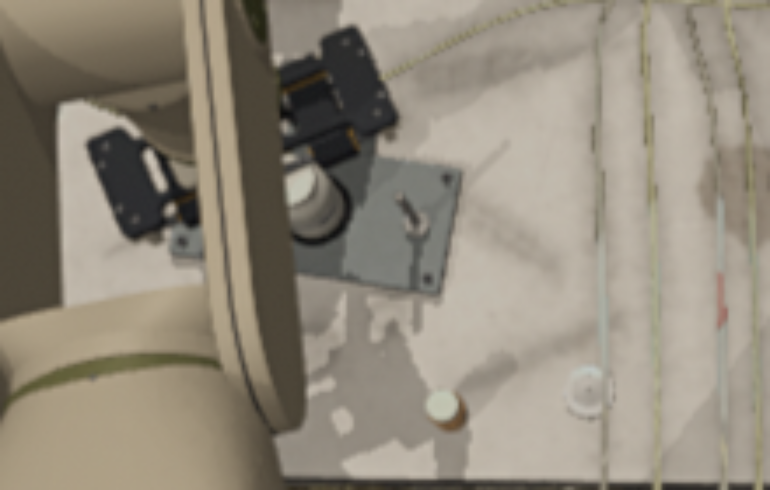

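View pics/scene2.png

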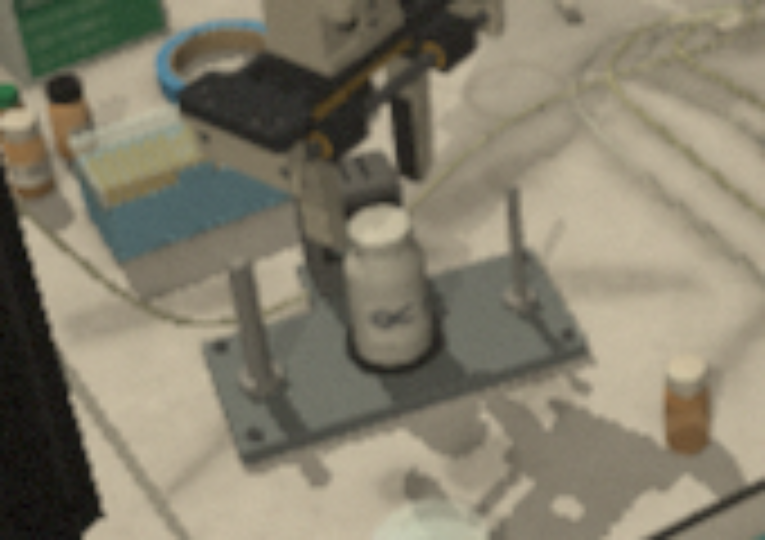

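Request:
arm_command --moves '[{"gripper": 6.2,"delta_pos": [0.25,6.2,0],"roll": 0},{"gripper": 6.2,"delta_pos": [0,0,0],"roll": 0}]'

```text
clock: 7.2
tool_pos: [0.5661, 0.1736, 0.0637]
tool_rot: [[-0.901, 0.033, 0.433], [-0.433, 0.002, -0.902], [-0.031, -0.999, 0.012]]
contact_force: [-0.1, 0.6, -0.9]
gripper_width: 0.0622
```

```bash
python3 -c "
from h import *
go([.5604,.172,.056])"
```

```text
t 7.2 pos [0.5661 0.1736 0.0637] F [-0.1  0.6 -0.9] M [-0.    0.02  0.03] w 0.0622
[[-0.901, 0.033, 0.433], [-0.433, 0.002, -0.902], [-0.031, -0.999, 0.012]]
q [ 0.214  0.214  1.703 -0.005  1.192  1.339]
tool delta cm [ 0.61  0.75 -0.11] len 0.9735033553338345 jaw yaw -64.3667465677463 tilt 1.9071512937263317
```

Request:
arm_command --moves '[{"gripper": 6.2,"delta_pos": [0.6,0.5,-0.1],"roll": 0},{"gripper": 6.2,"delta_pos": [0,0,0],"roll": 0}]'

```text
clock: 7.45
tool_pos: [0.5637, 0.1727, 0.0642]
tool_rot: [[-0.901, 0.04, 0.433], [-0.433, 0.004, -0.901], [-0.038, -0.999, 0.014]]
contact_force: [0.3, -0.1, 0.2]
gripper_width: 0.0617
```

```bash
python3 -c "
from h import *
go([.5604,.172,.056])
avg(['label','bottle'],n=3)
p,d=optics.camera('top'); cv2.imwrite('pics/top3.png',cv2.resize(p[130:270,130:350],None,fx=3.5,fy=3.5))
p,d=optics.camera('scene'); cv2.imwrite('pics/scene3.png',cv2.resize(p[180:300,150:320],None,fx=4.5,fy=4.5))
"
```

```text
t 7.45 pos [0.5637 0.1727 0.0642] F [ 0.3 -0.1  0.2] M [0.02 0.04 0.02] w 0.0617
[[-0.901, 0.04, 0.433], [-0.433, 0.004, -0.901], [-0.038, -0.999, 0.014]]
q [ 0.213  0.2    1.719 -0.005  1.183  1.339]
tool delta cm [ 0.36  0.81 -0.09] len 0.8871814414934222 jaw yaw -64.36733819973273 tilt 2.3201555290204845
('label', 'scene') 3 [0.4997 0.0929 0.0333] sd [0.0542 0.0968 0.0235]
('bottle', 'scene') 3 [0.5573 0.1718 0.0071] sd [0.0012 0.001  0.0025]
('label', 'top') 3 [0.538 0.162 0.052] sd [0.0014 0.0024 0.0008]
('bottle', 'top') 3 [0.5564 0.1736 0.014 ] sd [0.0012 0.0007 0.0004]
```

View pics/top3.png

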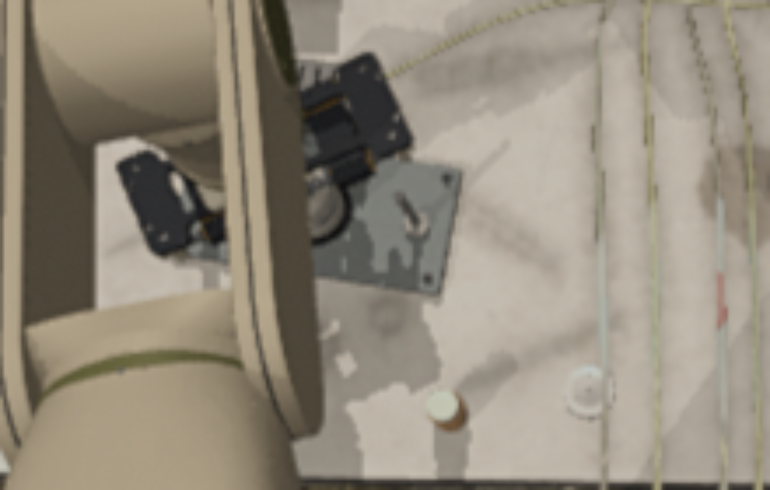

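View pics/scene3.png

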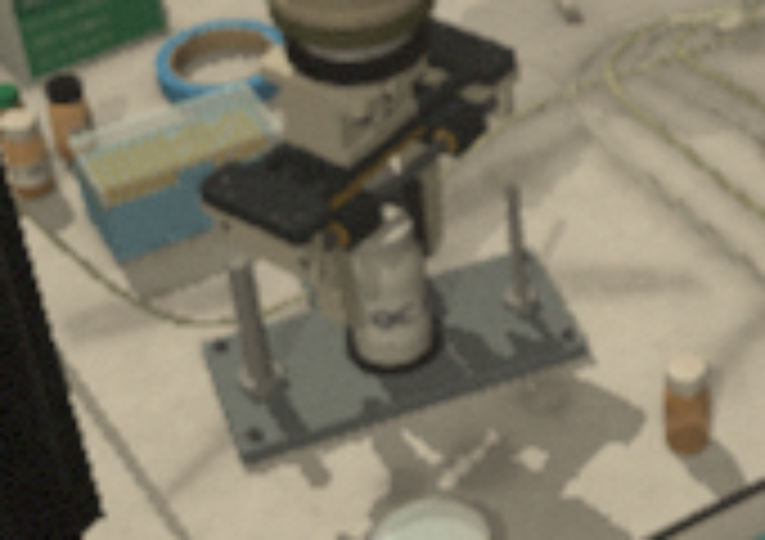

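Request:
arm_command --moves '[{"gripper": 6.2,"delta_pos": [0.5,1.1,-0.1],"roll": 0}]'

```text
clock: 8.57
tool_pos: [0.5599, 0.1716, 0.0521]
tool_rot: [[-0.901, 0.042, 0.432], [-0.433, 0.004, -0.902], [-0.039, -0.999, 0.014]]
contact_force: [0.8, 0.6, -0.1]
gripper_width: 0.062
```

```bash
python3 -c "
from h import *
go([.5604,.172,.056])"
```

```text
t 8.575 pos [0.5599 0.1716 0.0521] F [ 0.8  0.6 -0.1] M [-0.03  0.01 -0.01] w 0.062
[[-0.901, 0.042, 0.432], [-0.433, 0.004, -0.902], [-0.039, -0.999, 0.014]]
q [ 0.213  0.204  1.738 -0.005  1.158  1.338]
tool delta cm [-0.08 -0.38 -0.01] len 0.39180789104451214 jaw yaw -64.37289025824715 tilt 2.3896716429649216
```

Request:
arm_command --moves '[{"gripper": 6.2,"delta_pos": [0,0,0],"roll": 0}]'

```text
clock: 8.7
tool_pos: [0.5582, 0.1712, 0.0503]
tool_rot: [[-0.901, 0.038, 0.433], [-0.433, 0.003, -0.902], [-0.036, -0.999, 0.014]]
contact_force: [-1.4, -0.1, -1.0]
gripper_width: 0.0621
```

```bash
python3 -c "
from h import *
go([.5604,.172,.056])"
```

```text
t 8.7 pos [0.5582 0.1712 0.0503] F [-1.4 -0.1 -1. ] M [ 0.01  0.05 -0.02] w 0.0621
[[-0.901, 0.038, 0.433], [-0.433, 0.003, -0.902], [-0.036, -0.999, 0.014]]
q [ 0.213  0.205  1.74  -0.005  1.158  1.338]
tool delta cm [-0.25 -0.56  0.03] len 0.6180077996151321 jaw yaw -64.36869437244906 tilt 2.2120382405360695
```

Request:
arm_command --moves '[{"gripper": 3.5,"delta_pos": [-0.1,-0.3,0],"roll": 0}]'

```text
clock: 8.82
tool_pos: [0.5587, 0.1715, 0.053]
tool_rot: [[-0.901, 0.038, 0.432], [-0.433, 0.003, -0.902], [-0.035, -0.999, 0.014]]
contact_force: [0.8, -0.2, -0.1]
gripper_width: 0.0562
```

```bash
python3 -c "
from h import *
for i in range(6): optics.camera('top'); 
go([.5604,.172,.056])"
```

```text
t 9.125 pos [0.5594 0.1717 0.0537] F [-0.2 -0.   1.7] M [0.03 0.06 0.03] w 0.0448
[[-0.901, 0.039, 0.433], [-0.433, 0.003, -0.902], [-0.037, -0.999, 0.014]]
q [ 0.213  0.203  1.736 -0.005  1.163  1.339]
tool delta cm [-0.11 -0.22  0.02] len 0.2500605178774006 jaw yaw -64.37085546878991 tilt 2.256759621826316
```

Request:
arm_command --moves '[{"gripper": 3.5,"delta_pos": [0,0,0],"roll": -0.1},{"gripper": 3.5,"delta_pos": [0,0,0],"roll": -0.15},{"gripper": 3.5,"delta_pos": [0,0,0],"roll": -0.15}]'

```text
clock: 9.5
tool_pos: [0.5598, 0.1719, 0.054]
tool_rot: [[-0.653, 0.04, 0.756], [-0.757, 0.004, -0.654], [-0.029, -0.999, 0.028]]
contact_force: [1.6, 0.2, 0.5]
gripper_width: 0.0446
```

```bash
python3 -c "
from h import *
for i in range(4): optics.camera('top'); 
go([.5594,.1717,.0537])
p,d=optics.camera('scene'); cv2.imwrite('pics/scene4.png',cv2.resize(p[180:300,150:320],None,fx=4.5,fy=4.5))"
```

```text
t 9.7 pos [0.5596 0.1718 0.0539] F [ 0.2 -0.   2.2] M [-0.06  0.1   0.02] w 0.0444
[[-0.659, 0.04, 0.751], [-0.751, 0.004, -0.66], [-0.029, -0.999, 0.027]]
q [ 0.213  0.203  1.736 -0.005  1.163  0.936]
tool delta cm [ 0.02  0.02 -0.01] len 0.03420397139009337 jaw yaw -41.32421707456134 tilt 2.284751395746078
```

View pics/scene4.png

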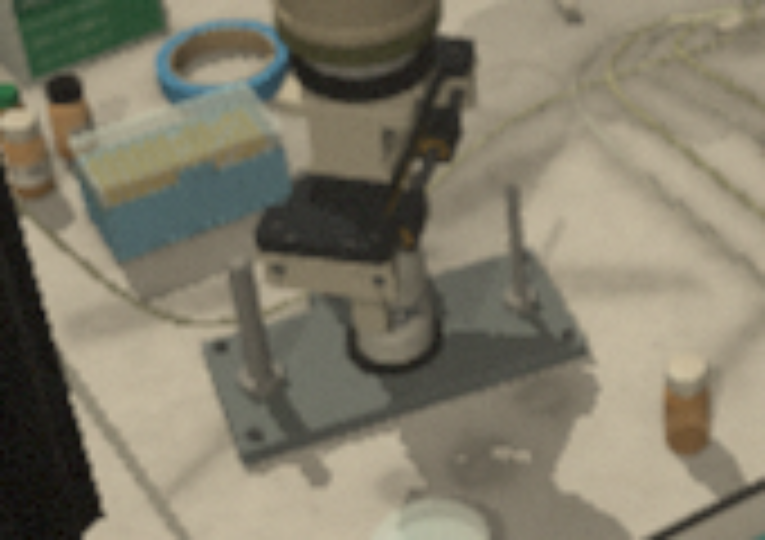

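Request:
arm_command --moves '[{"gripper": 3.5,"delta_pos": [0,0,0],"roll": -0.18},{"gripper": 3.5,"delta_pos": [0,0,0],"roll": -0.18},{"gripper": 3.5,"delta_pos": [0,0,0],"roll": -0.18},{"gripper": 3.5,"delta_pos": [0,0,0],"roll": -0.18},{"gripper": 3.5,"delta_pos": [0,0,0],"roll": -0.18},{"gripper": 3.5,"delta_pos": [0,0,0],"roll": -0.18}]'

```text
clock: 10.5
tool_pos: [0.5605, 0.1726, 0.0545]
tool_rot: [[0.366, 0.042, 0.93], [-0.93, 0.005, 0.366], [0.01, -0.999, 0.041]]
contact_force: [0.1, 1.3, 0.2]
gripper_width: 0.0445
```

```bash
python3 -c "
from h import *
for i in range(2): optics.camera('top'); 
go([.5594,.1717,.0537])"
```

```text
t 10.6 pos [0.5604 0.1725 0.0545] F [ 0.1 -0.2  0.6] M [-0.02  0.    0.03] w 0.0443
[[0.363, 0.041, 0.931], [-0.932, 0.005, 0.364], [0.011, -0.999, 0.04]]
q [ 0.214  0.203  1.735 -0.004  1.162 -0.157]
tool delta cm [ 0.04  0.07 -0.12] len 0.14473348829828586 jaw yaw 21.33856101403097 tilt 2.393067834757125
```

Request:
arm_command --moves '[{"gripper": 3.5,"delta_pos": [0,0,0],"roll": -0.18},{"gripper": 3.5,"delta_pos": [0,0,0],"roll": -0.18},{"gripper": 3.5,"delta_pos": [0,0,0],"roll": -0.18},{"gripper": 3.5,"delta_pos": [0,0,0],"roll": -0.18},{"gripper": 3.5,"delta_pos": [0,0,0],"roll": -0.18},{"gripper": 3.5,"delta_pos": [0,0,0],"roll": -0.16}]'

```text
clock: 11.35
tool_pos: [0.5604, 0.1732, 0.0548]
tool_rot: [[0.988, 0.042, 0.147], [-0.148, 0.006, 0.989], [0.04, -0.999, 0.012]]
contact_force: [0.6, 0.2, 1.0]
gripper_width: 0.0449
```

```bash
python3 -c "
from h import *
for i in range(4): optics.camera('top'); 
go([.5594,.1717,.0537])"; python3 unwrap.py unw1 2>/dev/null
```

```text
t 11.55 pos [0.5604 0.173  0.0547] F [-0.   0.   0.1] M [ 0.03 -0.06 -0.04] w 0.0444
[[0.987, 0.042, 0.153], [-0.154, 0.006, 0.988], [0.04, -0.999, 0.012]]
q [ 0.214  0.203  1.735 -0.003  1.163 -1.201]
tool delta cm [-0.08  0.1  -0.14] len 0.192228330869088 jaw yaw 81.18570920369045 tilt 2.406919113327648
scene bearing 159.80360465474124
top bearing 223.20866267853853
```

View pics/unw1.png

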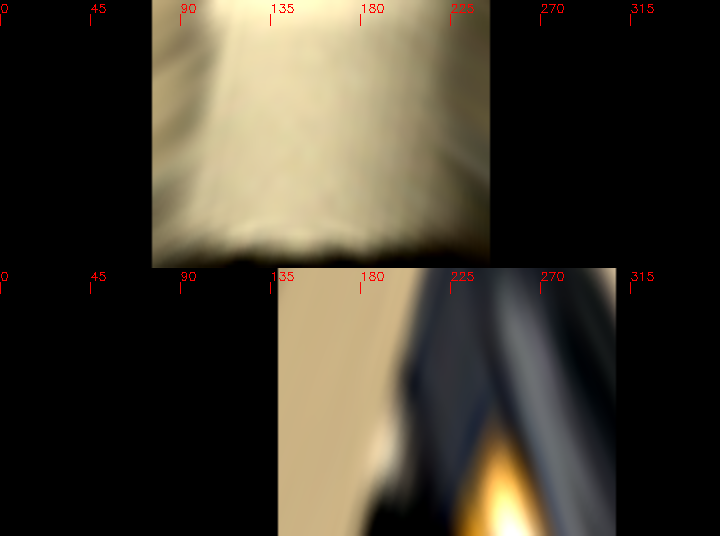

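Request:
arm_command --moves '[{"gripper": 3.5,"delta_pos": [0,0,0],"roll": -0.028}]'

```text
clock: 12.28
tool_pos: [0.5604, 0.1732, 0.0548]
tool_rot: [[0.992, 0.042, 0.117], [-0.118, 0.006, 0.993], [0.041, -0.999, 0.011]]
contact_force: [-0.7, 0.5, 0.8]
gripper_width: 0.0447
```

```bash
python3 -c "
from h import *
for i in range(3): optics.camera('top'); 
go([.5594,.1717,.0537])"
```

```text
t 12.425 pos [0.5604 0.1731 0.0548] F [-0.4  0.8  0.5] M [ 0.17 -0.06 -0.09] w 0.0441
[[0.992, 0.042, 0.118], [-0.119, 0.006, 0.993], [0.041, -0.999, 0.011]]
q [ 0.214  0.203  1.735 -0.003  1.162 -1.237]
tool delta cm [-0.09  0.1  -0.15] len 0.20500045091672667 jaw yaw 83.20895626971961 tilt 2.4131691574483223
```

Request:
arm_command --moves '[{"gripper": 6.2,"delta_pos": [0,0,0],"roll": 0}]'

```text
clock: 12.55
tool_pos: [0.5604, 0.1731, 0.0547]
tool_rot: [[0.992, 0.042, 0.118], [-0.119, 0.006, 0.993], [0.041, -0.999, 0.011]]
contact_force: [0.2, -0.2, 0.2]
gripper_width: 0.051
```

```bash
python3 -c "
from h import *
for i in range(5): optics.camera('top'); 
go([.5594,.1717,.0537])"
```

```text
t 12.8 pos [0.5604 0.1731 0.0547] F [-0.1  0.9  0.3] M [ 0.01 -0.11  0.07] w 0.0615
[[0.992, 0.042, 0.118], [-0.119, 0.006, 0.993], [0.041, -0.999, 0.011]]
q [ 0.214  0.203  1.735 -0.003  1.162 -1.237]
tool delta cm [-0.09  0.1  -0.15] len 0.19908854164353432 jaw yaw 83.20075513553851 tilt 2.4116369449236204
```

Request:
arm_command --moves '[{"gripper": 6.2,"delta_pos": [0.2,-3,0],"roll": 0},{"gripper": 6.2,"delta_pos": [0.2,-4,0],"roll": 0},{"gripper": 6.2,"delta_pos": [0.2,-5,0],"roll": 0},{"gripper": 6.2,"delta_pos": [0,-4,0],"roll": 0}]'

```text
clock: 13.3
tool_pos: [0.5565, 0.1705, 0.2137]
tool_rot: [[0.992, 0.032, 0.119], [-0.119, 0.004, 0.993], [0.031, -0.999, 0.007]]
contact_force: [-0.6, -0.0, 0.7]
gripper_width: 0.0618
```

```bash
python3 -c "
from h import *
for i in range(2): optics.camera('top'); 
go([.39,-.10,.2])
p,d=optics.camera('scene'); cv2.imwrite('pics/scene5.png',cv2.resize(p[180:300,150:320],None,fx=4.5,fy=4.5))"
```

```text
t 13.4 pos [0.5591 0.1711 0.218 ] F [ 0.6 -0.   1. ] M [ 0.04 -0.19 -0.01] w 0.0622
[[0.992, 0.04, 0.119], [-0.119, 0.005, 0.993], [0.039, -0.999, 0.01]]
q [ 0.211  0.054  1.586 -0.003  1.462 -1.24 ]
tool delta cm [-13.63   0.98 -28.94] len 32.00522349929085 jaw yaw 83.19054312278921 tilt 2.2976677429160137
```

View pics/scene5.png

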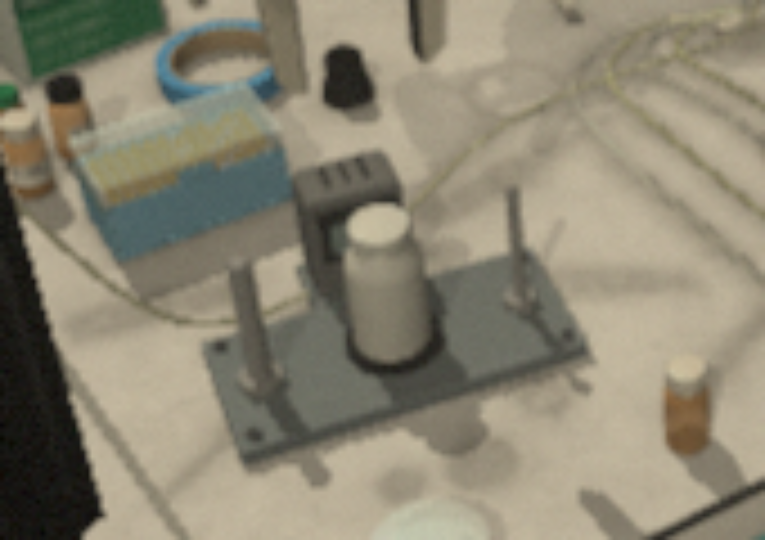

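Request:
arm_command --moves '[{"gripper": 6.2,"delta_pos": [-2.3,0,-4.8],"roll": 0},{"gripper": 8,"delta_pos": [-2.3,0,-4.8],"roll": 0},{"gripper": 9.3,"delta_pos": [-2.3,0,-4.8],"roll": 0},{"gripper": 9.3,"delta_pos": [-2.3,0,-4.8],"roll": 0},{"gripper": 9.3,"delta_pos": [-2.3,0,-4.8],"roll": 0},{"gripper": 9.3,"delta_pos": [-2.3,0,-4.8],"roll": 0}]'

```text
clock: 14.2
tool_pos: [0.3793, -0.103, 0.1976]
tool_rot: [[0.993, 0.023, 0.112], [-0.112, 0.006, 0.994], [0.023, -1.0, 0.008]]
contact_force: [1.5, -1.1, 0.6]
gripper_width: 0.0929
```

```bash
python3 unwrap.py unw2 2>/dev/null; python3 -c "
from h import *
go([.42,-.35,.12])
near=dict(balance_point=[.419,-.35,.025],boss_bore=[.382,-.313,0],eye_bore=[.506,-.416,0],thick_post_tip=[.571,.252,.105],thin_post_tip=[.549,.094,.105],bottle=[.558,.172,.012],bracket=[.442,-.367,0])
avg(list(near),n=3,near=near,cams=['top'])
avg(['bottle','thick_post_tip','thin_post_tip','label'],n=3,cams=['scene'])
p,d=optics.camera('top'); cv2.imwrite('pics/top5.png',p);np.save('top5.npy',d)
st()
"
```

```text
scene bearing 159.80360465474124
top bearing 223.20866267853853
t 14.8 pos [ 0.3813 -0.1014  0.1992] F [0.4 0.8 0.3] M [ 0.03 -0.14 -0.04] w 0.0927
[[0.994, 0.025, 0.111], [-0.111, 0.005, 0.994], [0.024, -1.0, 0.008]]
q [-0.404 -0.474  2.075  0.014  1.52  -1.864]
tool delta cm [  6.42   7.88 -24.34] len 26.37687864415486 jaw yaw 83.62862400365691 tilt 1.4516474022601644
('balance_point', 'top') 3 [ 0.4207 -0.3449  0.0262] sd [0.0011 0.002  0.0004]
('boss_bore', 'top') 3 [ 0.3826 -0.3157  0.0023] sd [0.0015 0.0016 0.0009]
('eye_bore', 'top') 3 [ 0.5097 -0.4156  0.0015] sd [0.0016 0.001  0.0004]
('thick_post_tip', 'top') 3 [0.5704 0.2504 0.1049] sd [0.0009 0.0007 0.002 ]
('thin_post_tip', 'top') 3 [0.5496 0.094  0.106 ] sd [0.0008 0.0002 0.0014]
('bottle', 'top') 3 [0.5605 0.1735 0.014 ] sd [0.0015 0.0011 0.0003]
('bracket', 'top') 3 [ 0.4439 -0.3686  0.0024] sd [0.0008 0.0011 0.0013]
('bottle', 'scene') 2 [0.5617 0.1694 0.0069] sd [0.0006 0.001  0.0004]
('thick_post_tip', 'scene') 3 [0.5718 0.2484 0.1028] sd [0.0013 0.0015 0.0012]
('thin_post_tip', 'scene') 3 [0.5506 0.0927 0.1055] sd [0.0015 0.001  0.001 ]
('label', 'scene') 3 [0.5864 0.168  0.0547] sd [0.0006 0.0006 0.0005]
t 16.8 pos [ 0.381  -0.1021  0.1993] F [-0.3 -0.  -0. ] M [ 0.06 -0.13  0.02] w 0.093
[[0.993, 0.025, 0.113], [-0.113, 0.005, 0.994], [0.024, -1.0, 0.008]]
q [-0.406 -0.475  2.075  0.014  1.52  -1.864]
```

View pics/unw2.png

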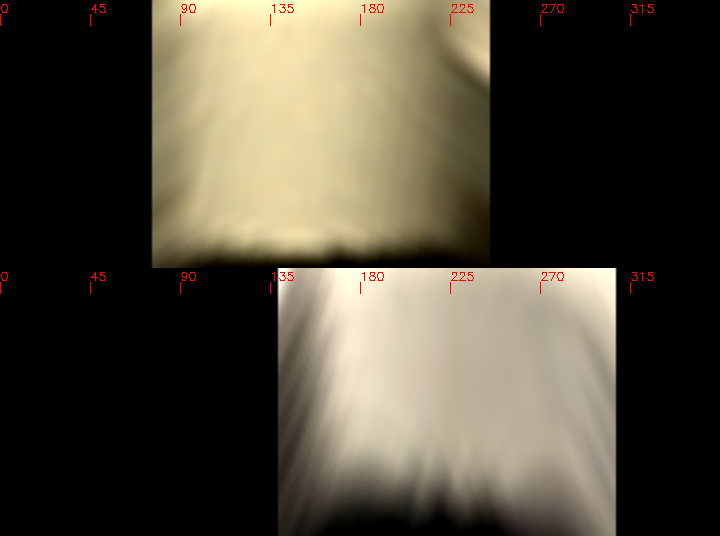

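View pics/top5.png

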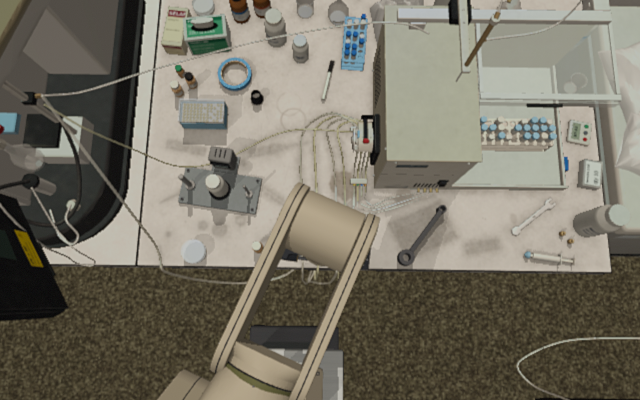

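```bash
python3 -c "
from h import *
p=cv2.imread('pics/top5.png'); d=np.load('top5.npy')
K,E=cal('top'); Ei=np.linalg.inv(E)
v,u=np.mgrid[195:275,390:460]; dd=d[195:275,390:460]
c=np.stack([(u-K[0,2])/K[0,0]*dd,(v-K[1,2])/K[1,1]*dd,dd,np.ones_like(dd)],-1); W=c@Ei.T
g=cv2.cvtColor(p,cv2.COLOR_BGR2GRAY)[195:275,390:460]
m=(W[...,2]>.02)&(W[...,2]<.05)&(dd>0)&(W[...,1]>-.46)
P=W[m][:,:3]; print(len(P),P[:,2].mean())
cen=np.array([.418,-.344]); a=np.radians(141.5)
for it in range(3):
  ax=np.array([np.cos(a),np.sin(a)]); n=np.array([-ax[1],ax[0]])
  s=(P[:,:2]-cen)@ax; t=(P[:,:2]-cen)@n
  k=(s<.015)&(s>-.095)&(abs(t)<.015)
  f=np.polyfit(s[k],t[k],1); a+=np.arctan(f[0]); cen=cen+n*f[1]; print(k.sum(),np.degrees(a),cen,s.min(),s.max())
cv2.imwrite('pics/brz.png',cv2.resize(p[195:275,390:460],None,fx=7,fy=7,interpolation=cv2.INTER_CUBIC))
for q in ([.3824,-.315,.034],[.509,-.4157,.034],[.418,-.344,.034]): print((px('top',q)-[390,195])*7)
"
```

```text
473 0.03307524473142729
211 142.78085349507427 [ 0.417461   -0.34467762] -0.12783334062056093 0.06293082825532333
211 142.79799669380958 [ 0.41745385 -0.34468703] -0.1279081800235668 0.06299195132945844
211 142.79822610201595 [ 0.41745375 -0.34468716] -0.12790875179266184 0.06299255244597768
[104.29924409 437.11156937]
[366.91257664  99.60347104]
[181.10503794 340.82024799]
```

View pics/brz.png

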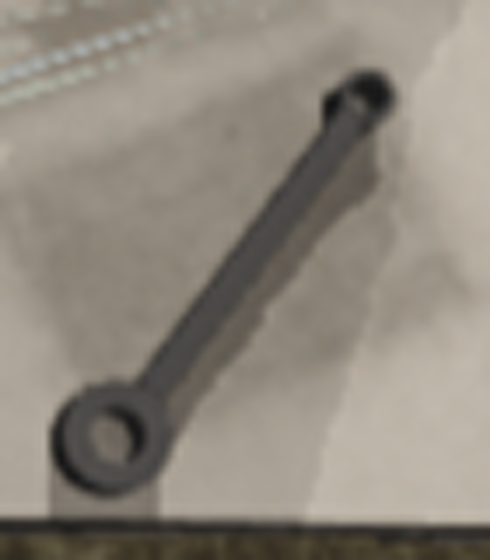

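Request:
arm_command --moves '[{"gripper": 9.3,"delta_pos": [0,0,-3],"roll": 0.18},{"gripper": 9.3,"delta_pos": [0,0,-3],"roll": 0.18},{"gripper": 9.3,"delta_pos": [0,0,-3],"roll": 0.18}]'

```text
clock: 17.18
tool_pos: [0.3553, -0.1879, 0.1984]
tool_rot: [[0.787, 0.026, 0.616], [-0.616, 0.005, 0.788], [0.017, -1.0, 0.02]]
contact_force: [0.5, 0.2, -0.2]
gripper_width: 0.0931
```

```bash
python3 -c "
from h import *
for i in range(3): optics.camera('top')
go([.4175,-.3447,.12])"
```

```text
t 17.325 pos [ 0.3551 -0.1878  0.1983] F [-0.5 -0.5 -0. ] M [ 0.01 -0.15  0.03] w 0.0929
[[0.79, 0.026, 0.612], [-0.613, 0.005, 0.79], [0.017, -1.0, 0.02]]
q [-0.632 -0.447  2.057  0.02   1.514 -1.545]
tool delta cm [14.41  7.9  -8.73] len 18.608818905667363 jaw yaw 52.224054712027424 tilt 1.5107650732539164
```

Request:
arm_command --moves '[{"gripper": 9.3,"delta_pos": [4.8,0.2,-2.9],"roll": 0},{"gripper": 9.3,"delta_pos": [4.8,0.2,-2.9],"roll": 0},{"gripper": 9.3,"delta_pos": [4.6,0.2,-2.8],"roll": 0}]'

```text
clock: 17.7
tool_pos: [0.4191, -0.3419, 0.1943]
tool_rot: [[0.799, 0.03, 0.6], [-0.601, 0.005, 0.799], [0.021, -1.0, 0.022]]
contact_force: [-0.3, 1.4, 1.4]
gripper_width: 0.0933
```

```bash
python3 -c "
from h import *
for i in range(4): optics.camera('top')
go([.4175,-.3447,.12])"
```

```text
t 17.9 pos [ 0.4179 -0.3405  0.193 ] F [ 0.1  0.3 -0.2] M [ 0.05 -0.08  0.03] w 0.0931
[[0.798, 0.028, 0.602], [-0.603, 0.007, 0.798], [0.018, -1.0, 0.022]]
q [-0.796 -0.033  1.719  0.025  1.442 -1.723]
tool delta cm [ 0.09  7.3  -0.52] len 7.314946036013162 jaw yaw 52.957494419623124 tilt 1.6352137347040179
```

Request:
arm_command --moves '[{"gripper": 9.3,"delta_pos": [0,-6,-0.5],"roll": 0},{"gripper": 9.3,"delta_pos": [0,0,0],"roll": 0}]'

```text
clock: 18.15
tool_pos: [0.4135, -0.3417, 0.2546]
tool_rot: [[0.801, 0.028, 0.598], [-0.598, 0.008, 0.802], [0.017, -1.0, 0.023]]
contact_force: [-0.1, -0.2, -0.2]
gripper_width: 0.0934
```

```bash
python3 -c "
from h import *
st()
for i in range(4): optics.camera('top')
go([.4175,-.3447,.193])"
```

```text
t 18.15 pos [ 0.4135 -0.3417  0.2546] F [-0.1 -0.2 -0.2] M [ 0.02 -0.12 -0.02] w 0.0934
[[0.801, 0.028, 0.598], [-0.598, 0.008, 0.802], [0.017, -1.0, 0.023]]
q [-0.804 -0.068  1.641  0.026  1.556 -1.734]
t 18.35 pos [ 0.4113 -0.3396  0.2475] F [0.9 1.1 0.1] M [ 0.03 -0.15  0.04] w 0.0932
[[0.801, 0.02, 0.598], [-0.599, 0.016, 0.801], [0.006, -1.0, 0.025]]
q [-0.804 -0.063  1.649  0.026  1.554 -1.734]
tool delta cm [ 0.77  5.45 -0.17] len 5.506126460185952 jaw yaw 53.22436380450404 tilt 1.4694448355507554
```

Request:
arm_command --moves '[{"gripper": 9.3,"delta_pos": [0,6,0],"roll": 0}]'

```text
clock: 18.48
tool_pos: [0.415, -0.3406, 0.1915]
tool_rot: [[0.801, 0.027, 0.598], [-0.598, 0.009, 0.802], [0.016, -1.0, 0.023]]
contact_force: [0.5, -0.6, -0.7]
gripper_width: 0.0931
```

```bash
python3 -c "
from h import *
st()
for i in range(4): optics.camera('top')
go([.4175,-.3447,.12])"
```

```text
t 18.475 pos [ 0.415  -0.3406  0.1915] F [ 0.5 -0.6 -0.7] M [-0.02 -0.11 -0.02] w 0.0931
[[0.801, 0.027, 0.598], [-0.598, 0.009, 0.802], [0.016, -1.0, 0.023]]
q [-0.8   -0.037  1.725  0.026  1.441 -1.734]
t 18.675 pos [ 0.4115 -0.3373  0.1864] F [ 0.3 -0.8  0.4] M [-0.04 -0.12  0.01] w 0.0929
[[0.801, 0.017, 0.598], [-0.598, 0.019, 0.801], [0.002, -1.0, 0.026]]
q [-0.801 -0.032  1.73   0.026  1.446 -1.734]
tool delta cm [ 0.91  6.63 -0.4 ] len 6.706270720400618 jaw yaw 53.256825985874656 tilt 1.4684063789326025
```

Request:
arm_command --moves '[{"gripper": 9.3,"delta_pos": [0.9,6,-0.4],"roll": 0.017}]'

```text
clock: 18.8
tool_pos: [0.4216, -0.3489, 0.134]
tool_rot: [[0.791, 0.027, 0.611], [-0.612, 0.009, 0.791], [0.016, -1.0, 0.024]]
contact_force: [0.4, -0.9, -0.5]
gripper_width: 0.0927
```

```bash
python3 -c "
from h import *
for i in range(4): optics.camera('top')
go([.4175,-.3447,.015])"
```

```text
t 19.0 pos [ 0.4175 -0.3449  0.1279] F [ 0.4 -0.7  1.5] M [ 0.01 -0.1  -0.02] w 0.0929
[[0.791, 0.017, 0.611], [-0.612, 0.019, 0.791], [0.002, -1.0, 0.026]]
q [-0.803  0.042  1.766  0.026  1.336 -1.722]
tool delta cm [-0.03 11.28 -0.28] len 11.288337621751623 jaw yaw 52.3000814538549 tilt 1.47334005874726
```

Request:
arm_command --moves '[{"gripper": 9.3,"delta_pos": [0,6,-0.15],"roll": 0}]'

```text
clock: 19.12
tool_pos: [0.423, -0.3504, 0.0767]
tool_rot: [[0.791, 0.028, 0.611], [-0.611, 0.008, 0.791], [0.018, -1.0, 0.023]]
contact_force: [0.6, -0.4, -0.7]
gripper_width: 0.0932
```

```bash
python3 -c "
from h import *
for i in range(4): optics.camera('top')
go([.4175,-.3447,.015])
p,d=optics.camera('top'); cv2.imwrite('pics/top6.png',cv2.resize(p[150:290,340:520],None,fx=4.2,fy=4.2))
p,d=optics.camera('scene'); cv2.imwrite('pics/scene6.png',p)"
```

```text
t 19.325 pos [ 0.4183 -0.3455  0.0703] F [ 0.3 -1.3  1.3] M [ 0.02 -0.14 -0.05] w 0.0932
[[0.791, 0.018, 0.611], [-0.611, 0.019, 0.791], [0.003, -1.0, 0.026]]
q [-0.803  0.108  1.809  0.027  1.226 -1.725]
tool delta cm [-0.12  5.53 -0.13] len 5.535735701450302 jaw yaw 52.311607865168284 tilt 1.4746513120105498
```

View pics/top6.png

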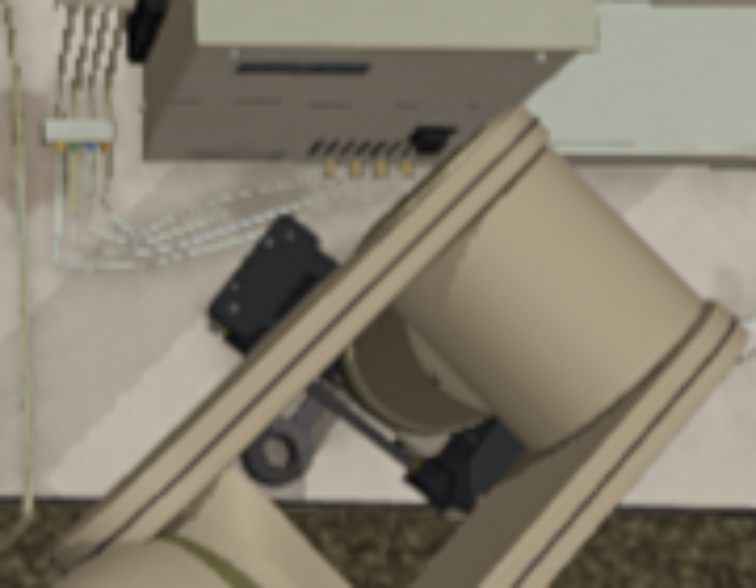

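View pics/scene6.png

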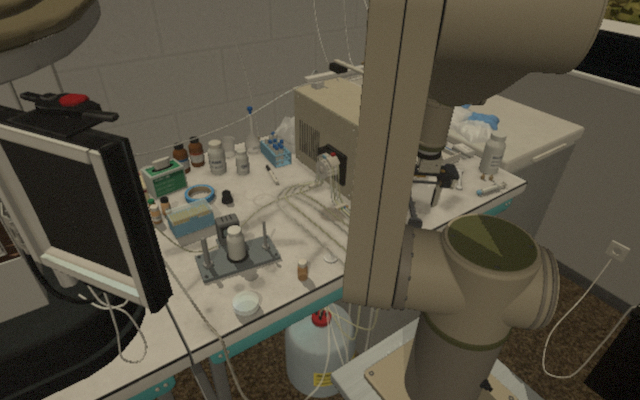

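Request:
arm_command --moves '[{"gripper": 9.3,"delta_pos": [-0.1,5.4,-0.15],"roll": 0}]'

```text
clock: 19.55
tool_pos: [0.424, -0.3517, 0.0253]
tool_rot: [[0.791, 0.031, 0.611], [-0.611, 0.005, 0.791], [0.021, -1.0, 0.023]]
contact_force: [0.4, -1.4, 0.2]
gripper_width: 0.0931
```

```bash
python3 -c "
from h import *
for i in range(5): optics.camera('top')
go([.4175,-.3447,.015])"
```

```text
t 19.8 pos [ 0.4198 -0.3475  0.0203] F [ 0.4 -0.9  0.5] M [-0.01 -0.14  0.05] w 0.093
[[0.791, 0.022, 0.611], [-0.611, 0.014, 0.791], [0.009, -1.0, 0.025]]
q [-0.803  0.178  1.833  0.028  1.125 -1.728]
tool delta cm [-0.36  0.53  0.06] len 0.6451448981323326 jaw yaw 52.317115713714294 tilt 1.503922167284272
```

Request:
arm_command --moves '[{"gripper": 3,"delta_pos": [-0.35,0.5,0.05],"roll": 0}]'

```text
clock: 19.92
tool_pos: [0.4191, -0.3465, 0.0182]
tool_rot: [[0.791, 0.025, 0.611], [-0.611, 0.011, 0.791], [0.013, -1.0, 0.024]]
contact_force: [0.5, -0.4, -0.2]
gripper_width: 0.0868
```

```bash
python3 -c "
from h import *
for i in range(20): optics.camera('top')
go([.4175,-.3447,.015])"
```

```text
t 20.925 pos [ 0.4175 -0.3448  0.0153] F [0.2 0.5 0. ] M [ 0.   -0.15  0.01] w 0.0301
[[0.791, 0.022, 0.611], [-0.611, 0.014, 0.791], [0.009, -1.0, 0.025]]
q [-0.803  0.177  1.845  0.029  1.114 -1.728]
tool delta cm [-0.01  0.03  0.01] len 0.033395641779062075 jaw yaw 52.32058093471709 tilt 1.5046748862606414
```

Request:
arm_command --moves '[{"gripper": 0.5,"delta_pos": [0,0,0],"roll": 0}]'

```text
clock: 21.05
tool_pos: [0.4175, -0.3448, 0.0153]
tool_rot: [[0.791, 0.022, 0.611], [-0.611, 0.014, 0.791], [0.009, -1.0, 0.025]]
contact_force: [-0.9, 0.6, 0.3]
gripper_width: 0.0237
```

```bash
python3 -c "
from h import *
for i in range(10): optics.camera('top')
go([.4175,-.3447,.015])"
```

```text
t 21.55 pos [ 0.4176 -0.3447  0.0154] F [1.2 1.2 1.5] M [ 0.23 -0.32  0.11] w 0.0117
[[0.791, 0.022, 0.611], [-0.611, 0.014, 0.791], [0.009, -1.0, 0.025]]
q [-0.803  0.177  1.845  0.029  1.114 -1.728]
tool delta cm [-0.01  0.04 -0.  ] len 0.03686012150664799 jaw yaw 52.32588804302952 tilt 1.5129740080944465
```

Request:
arm_command --moves '[{"gripper": 0.5,"delta_pos": [0,-2.5,0],"roll": 0}]'

```text
clock: 21.68
tool_pos: [0.4149, -0.3431, 0.0376]
tool_rot: [[0.791, 0.018, 0.611], [-0.611, 0.019, 0.791], [0.003, -1.0, 0.025]]
contact_force: [0.5, 0.2, -4.3]
gripper_width: 0.0115
```

```bash
python3 -c "
from h import *
for i in range(6): optics.camera('top')
go([.4175,-.3447,.16])
p,d=optics.camera('top'); cv2.imwrite('pics/top7.png',cv2.resize(p[150:290,340:520],None,fx=4.2,fy=4.2))
for q in ['boss_bore','eye_bore','bracket']:
  print(q,[(w('top',x['xyz'])[:3].round(3),x['confidence']) for x in optics.tip_of(q,'top')[:2]])
"
```

```text
t 21.975 pos [ 0.4163 -0.3445  0.039 ] F [-0.6 -0.2 -4.9] M [ 0.05 -0.06  0.01] w 0.0117
[[0.791, 0.021, 0.611], [-0.611, 0.015, 0.791], [0.007, -1.0, 0.025]]
q [-0.804  0.14   1.837  0.028  1.161 -1.728]
tool delta cm [  0.19 -12.09   0.36] len 12.10060703930321 jaw yaw 52.31611347855798 tilt 1.4918837063211567
boss_bore [(array([ 0.381, -0.311,  0.028]), 0.49)]
eye_bore [(array([0.408, 0.066, 0.003]), 0.28)]
bracket []
```

View pics/top7.png

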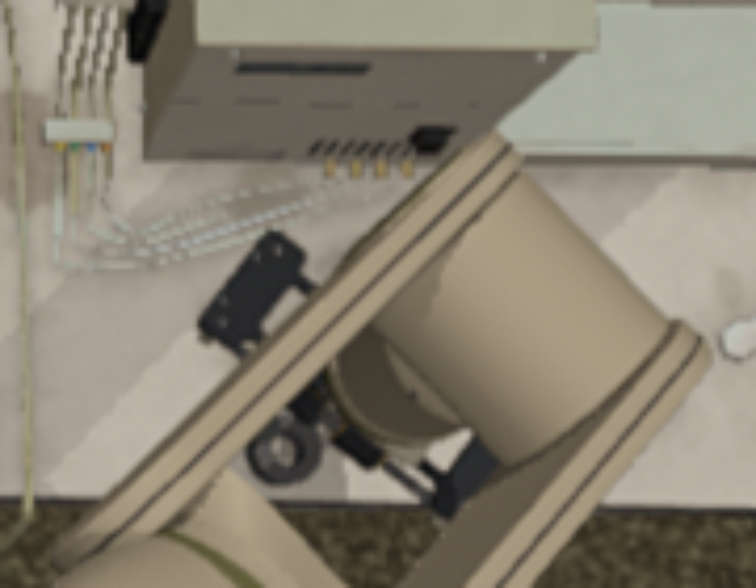

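Request:
arm_command --moves '[{"gripper": 0.5,"delta_pos": [0.1,-5.5,0.2],"roll": 0}]'

```text
clock: 22.3
tool_pos: [0.414, -0.3411, 0.0893]
tool_rot: [[0.791, 0.013, 0.611], [-0.611, 0.023, 0.791], [-0.004, -1.0, 0.027]]
contact_force: [0.3, 0.1, -4.1]
gripper_width: 0.0112
```

```bash
python3 -c "
from h import *
for i in range(5): optics.camera('top')
go([.4175,-.3447,.16])
"
```

```text
t 22.55 pos [ 0.4172 -0.3443  0.0938] F [ 0.3  0.1 -5.7] M [ 0.03 -0.09 -0.04] w 0.0117
[[0.791, 0.021, 0.611], [-0.611, 0.016, 0.791], [0.007, -1.0, 0.025]]
q [-0.803  0.071  1.802  0.027  1.266 -1.724]
tool delta cm [ 0.1  -6.61  0.15] len 6.616921122582725 jaw yaw 52.3239709797165 tilt 1.49240092093186
```

Request:
arm_command --moves '[{"gripper": 0.5,"delta_pos": [0.1,-6,0.2],"roll": 0}]'

```text
clock: 22.68
tool_pos: [0.4138, -0.3401, 0.1464]
tool_rot: [[0.791, 0.01, 0.611], [-0.611, 0.026, 0.791], [-0.008, -1.0, 0.027]]
contact_force: [0.5, 0.1, -4.3]
gripper_width: 0.0121
```

```bash
python3 -c "
from h import *
for i in range(5): optics.camera('top')
go([.37,-.22,.18])
"
```

```text
t 22.925 pos [ 0.4171 -0.3434  0.1518] F [-0.4  0.4 -5.6] M [ 0.06 -0.08  0.02] w 0.0119
[[0.791, 0.019, 0.611], [-0.611, 0.018, 0.791], [0.004, -1.0, 0.025]]
q [-0.801  0.014  1.749  0.026  1.378 -1.72 ]
tool delta cm [-11.26  -2.69   6.96] len 13.50738285355094 jaw yaw 52.3198628694903 tilt 1.4761122035097254
```

Request:
arm_command --moves '[{"gripper": 0.5,"delta_pos": [-3.7,-0.9,2.3],"roll": 0},{"gripper": 0.5,"delta_pos": [-3.7,-0.9,2.3],"roll": 0},{"gripper": 0.5,"delta_pos": [-3.7,-0.9,2.3],"roll": 0}]'

```text
clock: 23.3
tool_pos: [0.3654, -0.2164, 0.1701]
tool_rot: [[0.789, 0.005, 0.614], [-0.614, 0.03, 0.789], [-0.015, -1.0, 0.027]]
contact_force: [0.2, 1.0, -2.4]
gripper_width: 0.0117
```

```bash
python3 -c "
from h import *
for i in range(5): optics.camera('top')
go([.385,-.05,.18])
"
```

```text
t 23.55 pos [ 0.3668 -0.2183  0.1716] F [-0.5 -0.1 -4.8] M [-0.02 -0.13 -0.03] w 0.0117
[[0.79, 0.007, 0.613], [-0.613, 0.028, 0.79], [-0.011, -1.0, 0.026]]
q [-0.68  -0.317  2.009  0.026  1.462 -1.593]
tool delta cm [-8.89 -0.37 14.42] len 16.946788863112335 jaw yaw 52.17000704703937 tilt 1.6317436629338962
```

Request:
arm_command --moves '[{"gripper": 0.5,"delta_pos": [0,0,0],"roll": 0.12},{"gripper": 0.5,"delta_pos": [0,0,0],"roll": 0.17},{"gripper": 0.5,"delta_pos": [0,0,0],"roll": 0.17},{"gripper": 0.5,"delta_pos": [0,0,0],"roll": 0.17},{"gripper": 0.5,"delta_pos": [0,0,0],"roll": 0.17},{"gripper": 0.5,"delta_pos": [0,0,0],"roll": 0.12}]'

```text
clock: 24.3
tool_pos: [0.365, -0.2215, 0.1638]
tool_rot: [[-0.044, -0.003, 0.999], [-0.998, 0.034, -0.044], [-0.034, -0.999, -0.004]]
contact_force: [0.4, -0.7, -4.8]
gripper_width: 0.0115
```

```bash
python3 -c "
from h import *
for i in range(5): optics.camera('top')
go([.385,-.05,.18])
p,d=optics.camera('top'); cv2.imwrite('pics/top8.png',p)
"
```

```text
t 24.55 pos [ 0.3651 -0.2212  0.1645] F [ 0.4  0.3 -3.7] M [-0.05 -0.05  0.05] w 0.0119
[[-0.036, -0.002, 0.999], [-0.999, 0.034, -0.036], [-0.034, -0.999, -0.003]]
q [-0.686 -0.298  2.007  0.025  1.456 -0.654]
tool delta cm [-17.22  -0.98   1.37] len 17.29954857058165 jaw yaw -2.0383797787592046 tilt 1.9405303841239512
```

View pics/top8.png

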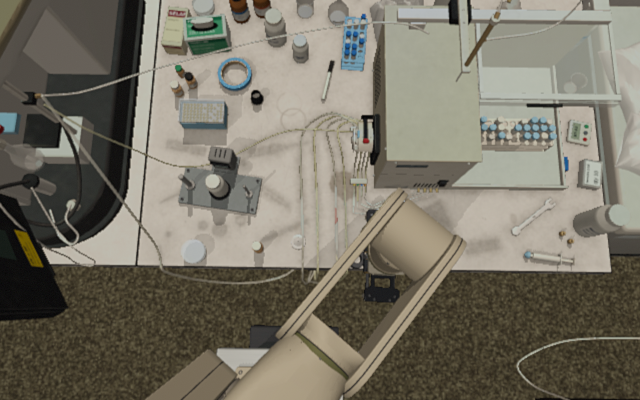

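Request:
arm_command --moves '[{"gripper": 0.5,"delta_pos": [-4.5,-0.6,0.4],"roll": 0.03},{"gripper": 0.5,"delta_pos": [-5.5,-0.6,0.4],"roll": 0.03},{"gripper": 0.5,"delta_pos": [-5.5,-0.6,0.4],"roll": 0.03}]'

```text
clock: 24.98
tool_pos: [0.3878, -0.0676, 0.1878]
tool_rot: [[-0.131, -0.002, 0.991], [-0.991, 0.033, -0.13], [-0.033, -0.999, -0.006]]
contact_force: [0.7, 0.1, -5.6]
gripper_width: 0.0116
```

```bash
python3 -c "
from h import *
for i in range(5): optics.camera('top')
go([.5654,.2087,.18])
"
```

```text
t 25.225 pos [ 0.3878 -0.0689  0.1875] F [ 0.   0.2 -4.7] M [-0.09 -0.11 -0.03] w 0.0116
[[-0.127, -0.002, 0.992], [-0.991, 0.033, -0.127], [-0.032, -0.999, -0.006]]
q [-0.335 -0.432  2.066  0.03   1.521 -0.209]
tool delta cm [-29.76   1.62  14.09] len 32.96295565004689 jaw yaw -7.303691275022412 tilt 1.8781229864411635
```

Request:
arm_command --moves '[{"gripper": 0.5,"delta_pos": [4.5,0,0.1],"roll": 0},{"gripper": 0.5,"delta_pos": [5.5,0,0.1],"roll": 0},{"gripper": 0.5,"delta_pos": [5.5,0,0.1],"roll": 0},{"gripper": 0.5,"delta_pos": [5.5,0,0.1],"roll": 0},{"gripper": 0.5,"delta_pos": [4.5,0,0.1],"roll": 0}]'

```text
clock: 25.85
tool_pos: [0.3564, -0.3341, 0.1779]
tool_rot: [[-0.127, -0.002, 0.992], [-0.991, 0.032, -0.127], [-0.032, -0.999, -0.006]]
contact_force: [0.4, -0.3, -3.5]
gripper_width: 0.0118
```

```bash
python3 -c "
from h import *
for i in range(4): optics.camera('top')
st()
"
```

```text
t 26.05 pos [ 0.3568 -0.332   0.1776] F [ 0.4  0.2 -5.5] M [-0.06 -0.07  0.  ] w 0.0114
[[-0.128, -0.003, 0.992], [-0.991, 0.034, -0.128], [-0.033, -0.999, -0.007]]
q [-0.87  -0.124  1.833  0.02   1.46  -0.744]
```

Request:
arm_command --moves '[{"gripper": 0.5,"delta_pos": [0,-6,0],"roll": 0}]'

```text
clock: 26.18
tool_pos: [0.3538, -0.331, 0.2319]
tool_rot: [[-0.129, -0.011, 0.992], [-0.991, 0.044, -0.128], [-0.042, -0.999, -0.016]]
contact_force: [1.4, -0.7, -2.9]
gripper_width: 0.0123
```

```bash
python3 -c "
from h import *
for i in range(4): optics.camera('top')
st()
"
```

```text
t 26.375 pos [ 0.3574 -0.3344  0.2388] F [-0.4 -0.3 -4.9] M [-0.05 -0.04  0.05] w 0.012
[[-0.127, -0.001, 0.992], [-0.991, 0.032, -0.127], [-0.031, -0.999, -0.005]]
q [-0.872 -0.154  1.749  0.02   1.572 -0.745]
```

Request:
arm_command --moves '[{"gripper": 0.5,"delta_pos": [0,-6,0],"roll": 0}]'

```text
clock: 26.5
tool_pos: [0.3545, -0.3323, 0.2907]
tool_rot: [[-0.127, -0.011, 0.992], [-0.991, 0.044, -0.126], [-0.042, -0.999, -0.017]]
contact_force: [-0.3, -0.9, -4.4]
gripper_width: 0.0116
```

```bash
python3 -c "
from h import *
for i in range(4): optics.camera('top')
st()
"
```

```text
t 26.7 pos [ 0.3577 -0.3361  0.2985] F [ 1.   0.1 -6.8] M [ 0.   -0.07  0.01] w 0.012
[[-0.127, -0.0, 0.992], [-0.991, 0.031, -0.127], [-0.031, -1.0, -0.004]]
q [-0.874 -0.165  1.651  0.02   1.68  -0.745]
```

Next come rebased downward rows, which lock the lag in the helpful direction.

Request:
arm_command --moves '[{"gripper": 0.5,"delta_pos": [0,6,0],"roll": 0},{"gripper": 0.5,"delta_pos": [0,6,0],"roll": 0},{"gripper": 0.5,"delta_pos": [0,0,0],"roll": 0}]'

```text
clock: 27.08
tool_pos: [0.3552, -0.3286, 0.169]
tool_rot: [[-0.126, -0.006, 0.992], [-0.991, 0.038, -0.125], [-0.037, -0.999, -0.01]]
contact_force: [-0.7, 0.6, -4.2]
gripper_width: 0.0115
```

```bash
python3 -c "
from h import *
for i in range(4): optics.camera('top')
st()
"
```

```text
t 27.275 pos [ 0.3597 -0.3341  0.179 ] F [ 0.1 -0.3 -4.1] M [-0.08 -0.12 -0.  ] w 0.012
[[-0.126, 0.006, 0.992], [-0.992, 0.024, -0.126], [-0.025, -1.0, 0.002]]
q [-0.868 -0.128  1.834  0.02   1.45  -0.745]
```

Request:
arm_command --moves '[{"gripper": 0.5,"delta_pos": [0,-6,0],"roll": 0}]'

```text
clock: 27.4
tool_pos: [0.3578, -0.3337, 0.2367]
tool_rot: [[-0.126, 0.001, 0.992], [-0.992, 0.03, -0.126], [-0.03, -1.0, -0.003]]
contact_force: [0.9, -1.0, -3.6]
gripper_width: 0.0119
```

```bash
python3 -c "
from h import *
for i in range(4): optics.camera('top')
st()
"
```

```text
t 27.6 pos [ 0.3609 -0.3374  0.2431] F [ 0.4 -0.  -5.5] M [-0.05 -0.06  0.01] w 0.0114
[[-0.126, 0.011, 0.992], [-0.992, 0.019, -0.126], [-0.02, -1.0, 0.008]]
q [-0.871 -0.161  1.747  0.02   1.563 -0.745]
```

Request:
arm_command --moves '[{"gripper": 0.5,"delta_pos": [0,-6,0],"roll": 0}]'

```text
clock: 27.72
tool_pos: [0.3576, -0.3354, 0.2948]
tool_rot: [[-0.126, 0.002, 0.992], [-0.992, 0.029, -0.126], [-0.029, -1.0, -0.002]]
contact_force: [0.9, -1.2, -4.3]
gripper_width: 0.0116
```

```bash
python3 -c "
from h import *
for i in range(4): optics.camera('top')
st()
"
```

```text
t 27.925 pos [ 0.3607 -0.339   0.3023] F [ 0.8 -0.4 -6.3] M [ 0.04 -0.06  0.03] w 0.0119
[[-0.126, 0.012, 0.992], [-0.992, 0.017, -0.126], [-0.018, -1.0, 0.01]]
q [-0.873 -0.173  1.651  0.02   1.669 -0.745]
```

Request:
arm_command --moves '[{"gripper": 0.5,"delta_pos": [0,6,0],"roll": 0},{"gripper": 0.5,"delta_pos": [0,6,0],"roll": 0}]'

```text
clock: 28.18
tool_pos: [0.3637, -0.3389, 0.1819]
tool_rot: [[-0.126, 0.017, 0.992], [-0.992, 0.011, -0.126], [-0.013, -1.0, 0.015]]
contact_force: [1.2, -0.7, -5.1]
gripper_width: 0.0116
```

```bash
python3 -c "
from h import *
for i in range(4): optics.camera('top')
st()
"
```

```text
t 28.375 pos [ 0.3632 -0.3383  0.1836] F [ 0.7 -0.3 -4. ] M [-0.03 -0.11  0.04] w 0.0117
[[-0.126, 0.015, 0.992], [-0.992, 0.014, -0.126], [-0.015, -1.0, 0.013]]
q [-0.868 -0.13   1.828  0.02   1.445 -0.745]
```

Request:
arm_command --moves '[{"gripper": 0.5,"delta_pos": [0,-6,0],"roll": 0}]'

```text
clock: 28.5
tool_pos: [0.3608, -0.3374, 0.2415]
tool_rot: [[-0.126, 0.01, 0.992], [-0.992, 0.019, -0.126], [-0.021, -1.0, 0.007]]
contact_force: [1.6, -1.4, -3.2]
gripper_width: 0.0116
```

```bash
python3 -c "
from h import *
for i in range(4): optics.camera('top')
st()
"
```

```text
t 28.7 pos [ 0.3638 -0.341   0.2481] F [ 1.3  0.2 -4.7] M [-0.02 -0.07  0.01] w 0.0115
[[-0.126, 0.02, 0.992], [-0.992, 0.008, -0.126], [-0.01, -1.0, 0.019]]
q [-0.871 -0.164  1.741  0.02   1.558 -0.745]
```

Request:
arm_command --moves '[{"gripper": 0.5,"delta_pos": [0,-6,0],"roll": 0}]'

```text
clock: 28.82
tool_pos: [0.3601, -0.3384, 0.2998]
tool_rot: [[-0.126, 0.011, 0.992], [-0.992, 0.018, -0.126], [-0.019, -1.0, 0.009]]
contact_force: [0.4, -1.6, -5.3]
gripper_width: 0.0113
```

```bash
python3 -c "
from h import *
for i in range(4): optics.camera('top')
st()
"
```

```text
t 29.025 pos [ 0.3631 -0.342   0.3074] F [-0.9 -0.  -5.3] M [ 0.01 -0.03  0.02] w 0.0118
[[-0.126, 0.022, 0.992], [-0.992, 0.005, -0.126], [-0.008, -1.0, 0.021]]
q [-0.873 -0.177  1.646  0.02   1.663 -0.745]
```

Request:
arm_command --moves '[{"gripper": 0.5,"delta_pos": [0,6,0],"roll": 0},{"gripper": 0.5,"delta_pos": [0,5.5,0],"roll": 0}]'

```text
clock: 29.28
tool_pos: [0.367, -0.3431, 0.1921]
tool_rot: [[-0.126, 0.026, 0.992], [-0.992, 0.0, -0.126], [-0.003, -1.0, 0.026]]
contact_force: [-0.5, -0.5, -5.1]
gripper_width: 0.0118
```

```bash
python3 -c "
from h import *
for i in range(4): optics.camera('top')
go([.388,-.069,.185])
"
```

```text
t 29.475 pos [ 0.3668 -0.3428  0.1942] F [-0.3 -0.8 -3.4] M [-0.06 -0.11  0.01] w 0.0117
[[-0.126, 0.025, 0.992], [-0.992, 0.002, -0.126], [-0.005, -1.0, 0.024]]
q [-0.868 -0.137  1.815  0.02   1.449 -0.745]
tool delta cm [-27.43   1.02  -1.37] len 27.477796877779113 jaw yaw -7.225442383937738 tilt 1.4171740657598657
```

Request:
arm_command --moves '[{"gripper": 0.5,"delta_pos": [-4.5,0,-0.2],"roll": 0},{"gripper": 0.5,"delta_pos": [-5.5,0,-0.2],"roll": 0},{"gripper": 0.5,"delta_pos": [-5.5,0,-0.2],"roll": 0},{"gripper": 0.5,"delta_pos": [-5.5,0,0],"roll": 0},{"gripper": 0.5,"delta_pos": [-4.5,0,0],"roll": 0}]'

```text
clock: 30.1
tool_pos: [0.3997, -0.0894, 0.2104]
tool_rot: [[-0.133, 0.045, 0.99], [-0.991, -0.01, -0.133], [0.004, -0.999, 0.045]]
contact_force: [1.1, 0.4, -5.2]
gripper_width: 0.0118
```

```bash
python3 -c "
from h import *
for i in range(4): optics.camera('top')
go([.5654,.2087,.185])
"
```

```text
t 30.3 pos [ 0.3996 -0.0906  0.2097] F [-0.3 -1.  -4.2] M [-0.01 -0.01  0.02] w 0.0117
[[-0.13, 0.043, 0.991], [-0.991, -0.011, -0.13], [0.005, -0.999, 0.044]]
q [-0.353 -0.456  2.043  0.005  1.51  -0.222]
tool delta cm [-31.85   2.87  12.42] len 34.30771727193665 jaw yaw -7.480565124856782 tilt 2.5580712672233274
```

Request:
arm_command --moves '[{"gripper": 0.5,"delta_pos": [-4.5,0,1.9],"roll": 0},{"gripper": 0.5,"delta_pos": [-5.2,0,2.0],"roll": 0},{"gripper": 0.5,"delta_pos": [-5.2,0,2.0],"roll": 0},{"gripper": 0.5,"delta_pos": [-5.2,0,2.0],"roll": 0},{"gripper": 0.5,"delta_pos": [-4.8,0,2.0],"roll": 0}]'

```text
clock: 30.92
tool_pos: [0.5403, 0.1379, 0.2213]
tool_rot: [[-0.147, 0.056, 0.988], [-0.989, -0.016, -0.147], [0.008, -0.998, 0.057]]
contact_force: [1.6, -0.3, -4.9]
gripper_width: 0.0116
```

```bash
python3 -c "
from h import *
for i in range(4): optics.camera('top')
go([.5654,.2087,.15])
"
```

```text
t 31.125 pos [0.5392 0.1371 0.2202] F [-0.8 -0.3 -4.9] M [-0.04  0.03  0.01] w 0.0116
[[-0.145, 0.053, 0.988], [-0.989, -0.017, -0.145], [0.009, -0.998, 0.055]]
q [ 0.174 -0.032  1.669 -0.026  1.455  0.322]
tool delta cm [-7.53  7.03  1.17] len 10.369056536953005 jaw yaw -8.336610246581666 tilt 3.207009211750342
```

Request:
arm_command --moves '[{"gripper": 0.5,"delta_pos": [-1.5,-6,0],"roll": 0},{"gripper": 0.5,"delta_pos": [-1.5,-6,0],"roll": 0},{"gripper": 0.5,"delta_pos": [-1.5,-6,0],"roll": 0}]'

```text
clock: 31.5
tool_pos: [0.5337, 0.1775, 0.3962]
tool_rot: [[-0.154, 0.039, 0.987], [-0.988, -0.022, -0.154], [0.016, -0.999, 0.042]]
contact_force: [1.1, 0.7, -4.5]
gripper_width: 0.0116
```

```bash
python3 -c "
from h import *
for i in range(4): optics.camera('top')
st()
"
```

```text
t 31.7 pos [0.5348 0.1781 0.3963] F [-0.6 -0.7 -5.8] M [-0.    0.03  0.03] w 0.0116
[[-0.153, 0.043, 0.987], [-0.988, -0.021, -0.152], [0.014, -0.999, 0.046]]
q [ 0.251 -0.007  1.326 -0.032  1.786  0.397]
```

Request:
arm_command --moves '[{"gripper": 0.5,"delta_pos": [0,6,0],"roll": 0}]'

```text
clock: 31.82
tool_pos: [0.5394, 0.1758, 0.3397]
tool_rot: [[-0.155, 0.051, 0.987], [-0.988, -0.019, -0.154], [0.011, -0.999, 0.054]]
contact_force: [1.6, 0.6, -5.5]
gripper_width: 0.012
```

```bash
python3 -c "
from h import *
for i in range(4): optics.camera('top')
st()
"
```

```text
t 32.025 pos [0.5359 0.1754 0.3337] F [ 1.   0.5 -2.5] M [ 0.03 -0.08 -0.06] w 0.0117
[[-0.154, 0.037, 0.987], [-0.988, -0.023, -0.154], [0.017, -0.999, 0.04]]
q [ 0.246 -0.014  1.446 -0.031  1.68   0.397]
```

Request:
arm_command --moves '[{"gripper": 0.5,"delta_pos": [0,6,0],"roll": 0}]'

```text
clock: 32.15
tool_pos: [0.5429, 0.1747, 0.2829]
tool_rot: [[-0.155, 0.052, 0.986], [-0.988, -0.019, -0.154], [0.01, -0.998, 0.055]]
contact_force: [1.6, -0.3, -5.5]
gripper_width: 0.0117
```

```bash
python3 -c "
from h import *
for i in range(4): optics.camera('top')
st()
"
```

```text
t 32.35 pos [0.5385 0.1739 0.276 ] F [ 0.1  0.5 -3.1] M [ 0.07 -0.13 -0.01] w 0.0119
[[-0.155, 0.037, 0.987], [-0.988, -0.023, -0.154], [0.016, -0.999, 0.04]]
q [ 0.242 -0.006  1.541 -0.031  1.575  0.397]
```

Request:
arm_command --moves '[{"gripper": 0.5,"delta_pos": [-0.5,-6,0.5],"roll": 0},{"gripper": 0.5,"delta_pos": [-0.5,-6,0.5],"roll": 0},{"gripper": 0.5,"delta_pos": [-0.5,-6,0.5],"roll": 0}]'

```text
clock: 32.72
tool_pos: [0.5483, 0.19, 0.4634]
tool_rot: [[-0.156, 0.043, 0.987], [-0.988, -0.021, -0.155], [0.014, -0.999, 0.045]]
contact_force: [1.2, -0.3, -4.7]
gripper_width: 0.0117
```

```bash
python3 -c "
from h import *
for i in range(4): optics.camera('top')
go([.5654,.2087,.15])
"
```

```text
t 32.925 pos [0.549  0.1901 0.4621] F [ 0.2 -0.4 -5.8] M [ 0.02 -0.01 -0.02] w 0.0115
[[-0.155, 0.045, 0.987], [-0.988, -0.02, -0.155], [0.013, -0.999, 0.048]]
q [ 0.265  0.076  1.121 -0.033  1.907  0.409]
tool delta cm [-2.5  31.21 -0.16] len 31.30582405730372 jaw yaw -8.902927537323865 tilt 2.833101779593075
```

Request:
arm_command --moves '[{"gripper": 0.5,"delta_pos": [-1,6,0.5],"roll": 0}]'

```text
clock: 33.05
tool_pos: [0.5602, 0.1983, 0.4083]
tool_rot: [[-0.156, 0.057, 0.986], [-0.988, -0.017, -0.155], [0.008, -0.998, 0.059]]
contact_force: [1.0, 0.7, -5.4]
gripper_width: 0.0114
```

```bash
python3 -c "
from h import *
for i in range(4): optics.camera('top')
go([.5654,.2087,.15])
"
```

```text
t 33.25 pos [0.5571 0.1976 0.4009] F [ 0.5  0.6 -4. ] M [ 0.03 -0.04 -0.04] w 0.0117
[[-0.155, 0.04, 0.987], [-0.988, -0.022, -0.154], [0.015, -0.999, 0.043]]
q [ 0.274  0.074  1.235 -0.033  1.8    0.422]
tool delta cm [-1.61 25.07 -0.44] len 25.127087323551933 jaw yaw -8.893972924868464 tilt 2.6321861103406268
```

Request:
arm_command --moves '[{"gripper": 0.5,"delta_pos": [-0.5,6,0.5],"roll": -0.02}]'

```text
clock: 33.38
tool_pos: [0.5685, 0.2011, 0.3506]
tool_rot: [[-0.135, 0.056, 0.989], [-0.991, -0.018, -0.135], [0.01, -0.998, 0.057]]
contact_force: [2.0, 0.1, -5.3]
gripper_width: 0.0118
```

```bash
python3 -c "
from h import *
for i in range(4): optics.camera('top')
go([.5654,.2087,.15])
"
```

```text
t 33.575 pos [0.5651 0.2002 0.3428] F [ 0.3 -0.7 -2.9] M [-0.02 -0.04 -0.02] w 0.0118
[[-0.136, 0.04, 0.99], [-0.991, -0.022, -0.135], [0.016, -0.999, 0.043]]
q [ 0.275  0.081  1.332 -0.032  1.696  0.406]
tool delta cm [-1.17 19.24 -0.9 ] len 19.29804384915219 jaw yaw -7.778926705367353 tilt 2.618070257837795
```

Request:
arm_command --moves '[{"gripper": 0.5,"delta_pos": [-0.4,6,-0.3],"roll": 0}]'

```text
clock: 33.7
tool_pos: [0.5703, 0.2044, 0.2942]
tool_rot: [[-0.137, 0.058, 0.989], [-0.991, -0.017, -0.136], [0.009, -0.998, 0.06]]
contact_force: [0.4, 0.6, -4.7]
gripper_width: 0.0116
```

```bash
python3 -c "
from h import *
for i in range(4): optics.camera('top')
go([.5654,.2087,.15])
"
```

```text
t 33.9 pos [0.5658 0.2033 0.286 ] F [-0.1  0.5 -4. ] M [-0.02 -0.11  0.  ] w 0.0117
[[-0.136, 0.042, 0.99], [-0.991, -0.022, -0.135], [0.016, -0.999, 0.045]]
q [ 0.28   0.084  1.431 -0.032  1.592  0.415]
tool delta cm [-0.74 13.58 -0.72] len 13.614690487337691 jaw yaw -7.792379224942545 tilt 2.7200920066663103
```

Request:
arm_command --moves '[{"gripper": 0.5,"delta_pos": [-0.4,6,-0.3],"roll": 0}]'

```text
clock: 34.02
tool_pos: [0.5725, 0.208, 0.2379]
tool_rot: [[-0.137, 0.061, 0.989], [-0.991, -0.016, -0.136], [0.008, -0.998, 0.063]]
contact_force: [1.7, 1.2, -4.6]
gripper_width: 0.0115
```

```bash
python3 -c "
from h import *
for i in range(4): optics.camera('top')
go([.5654,.2087,.15])
for c in ['top','scene']:
  p,d=optics.camera(c); np.save(c+'9.npy',d)
  cv2.imwrite(f'pics/{c}9.png',cv2.resize(p[130:330,100:360] if c=='scene' else p[110:290,120:340],None,fx=3,fy=3))
  for q in ['boss_bore','eye_bore','bracket','balance_point']:
    print(c,q,[(w(c,x['xyz'])[:3].round(3),x['confidence']) for x in optics.tip_of(q,c)[:2]])
"
```

```text
t 34.225 pos [0.567  0.2066 0.2295] F [ 0.2  0.  -4. ] M [ 0.04 -0.04 -0.  ] w 0.0117
[[-0.136, 0.045, 0.99], [-0.991, -0.021, -0.135], [0.015, -0.999, 0.047]]
q [ 0.285  0.104  1.512 -0.033  1.488  0.423]
tool delta cm [-0.3   7.92 -0.56] len 7.9496149647623495 jaw yaw -7.79392719731677 tilt 2.83524961481486
top boss_bore []
top eye_bore [(array([0.55 , 0.09 , 0.214]), 0.62)]
top bracket [(array([0.573, 0.252, 0.105]), 0.33)]
top balance_point [(array([0.565, 0.204, 0.24 ]), 0.68)]
scene boss_bore [(array([0.571, 0.248, 0.215]), 0.94), (array([0.556, 0.173, 0.012]), 0.47)]
scene eye_bore [(array([0.549, 0.086, 0.215]), 0.69), (array([ 0.425, -0.043, -0.   ]), 0.54)]
scene bracket [(array([0.56 , 0.172, 0.215]), 0.83)]
scene balance_point [(array([0.564, 0.203, 0.239]), 0.72)]
```

View pics/top9.png

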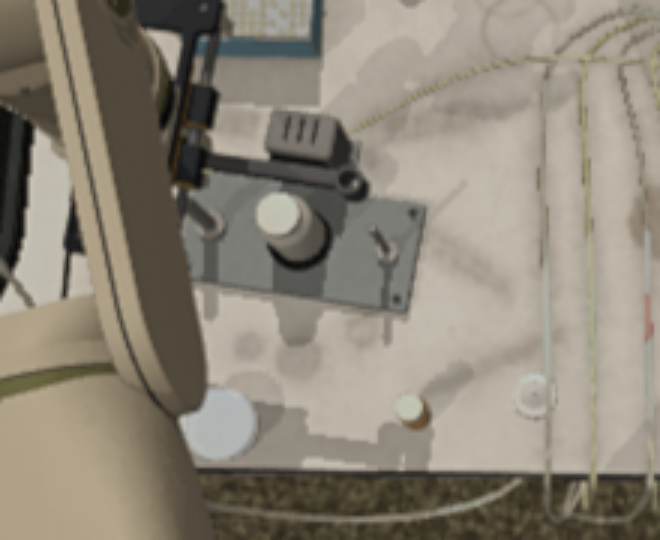

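View pics/scene9.png

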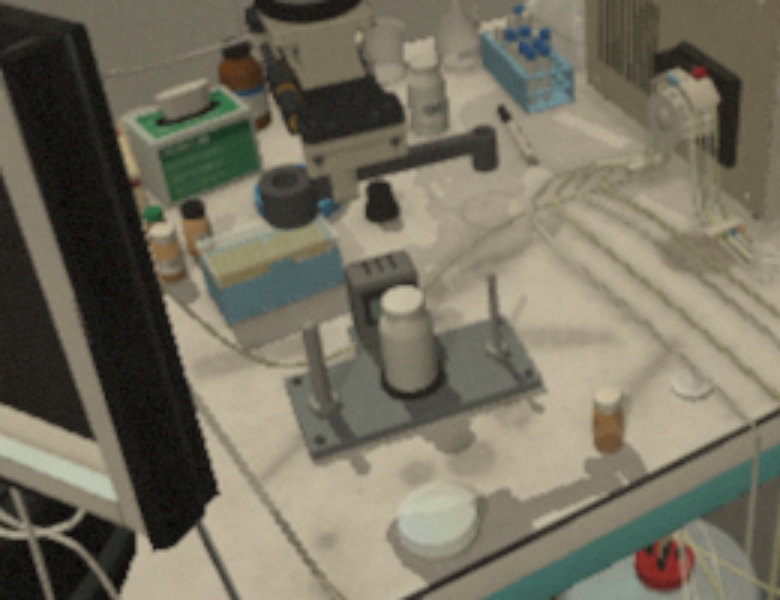

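Request:
arm_command --moves '[{"gripper": 0.5,"delta_pos": [0,-4,-4],"roll": 0},{"gripper": 0.5,"delta_pos": [0,-4,-4],"roll": 0},{"gripper": 0.5,"delta_pos": [0,-4,-4],"roll": 0}]'

```text
clock: 35.1
tool_pos: [0.4387, 0.224, 0.3371]
tool_rot: [[-0.139, 0.031, 0.99], [-0.99, -0.026, -0.138], [0.021, -0.999, 0.034]]
contact_force: [1.7, 0.7, -3.2]
gripper_width: 0.0115
```

```bash
python3 -c "
from h import *
for i in range(4): optics.camera('top')
go([.5654,.2087,.2])
"
```

```text
t 35.3 pos [0.4404 0.2246 0.3381] F [-0.3 -0.7 -5.8] M [-0.01 -0.08  0.01] w 0.0116
[[-0.138, 0.035, 0.99], [-0.99, -0.024, -0.137], [0.019, -0.999, 0.038]]
q [ 0.395 -0.196  1.607 -0.036  1.707  0.527]
tool delta cm [-0.41 14.27 12.06] len 18.690018806332812 jaw yaw -7.868486977013301 tilt 2.4430708117797786
```

Request:
arm_command --moves '[{"gripper": 0.5,"delta_pos": [0,6,0],"roll": 0}]'

```text
clock: 35.42
tool_pos: [0.4456, 0.224, 0.2816]
tool_rot: [[-0.138, 0.044, 0.989], [-0.99, -0.021, -0.137], [0.015, -0.999, 0.046]]
contact_force: [1.6, 0.1, -4.6]
gripper_width: 0.012
```

```bash
python3 -c "
from h import *
for i in range(4): optics.camera('top')
st()
"
```

```text
t 35.625 pos [0.4417 0.2223 0.2762] F [ 1.6  0.7 -4.1] M [ 0.06 -0.01 -0.02] w 0.0123
[[-0.138, 0.03, 0.99], [-0.99, -0.026, -0.137], [0.022, -0.999, 0.034]]
q [ 0.389 -0.189  1.712 -0.036  1.6    0.526]
```

Request:
arm_command --moves '[{"gripper": 0.5,"delta_pos": [0,6,0],"roll": 0}]'

```text
clock: 35.75
tool_pos: [0.4491, 0.2227, 0.2242]
tool_rot: [[-0.139, 0.044, 0.989], [-0.99, -0.021, -0.138], [0.014, -0.999, 0.047]]
contact_force: [1.6, 1.1, -5.0]
gripper_width: 0.0119
```

```bash
python3 -c "
from h import *
for i in range(4): optics.camera('top')
st()
"
```

```text
t 35.95 pos [0.4442 0.2208 0.2182] F [ 1.2  0.5 -3.4] M [ 0.06 -0.08  0.01] w 0.0121
[[-0.139, 0.031, 0.99], [-0.99, -0.026, -0.138], [0.022, -0.999, 0.034]]
q [ 0.385 -0.166  1.797 -0.036  1.492  0.526]
```

Request:
arm_command --moves '[{"gripper": 0.5,"delta_pos": [0,-6,0],"roll": 0},{"gripper": 0.5,"delta_pos": [0,-6,0],"roll": 0},{"gripper": 0.5,"delta_pos": [0,0,0],"roll": 0}]'

```text
clock: 36.33
tool_pos: [0.4436, 0.2253, 0.3545]
tool_rot: [[-0.139, 0.045, 0.989], [-0.99, -0.02, -0.138], [0.014, -0.999, 0.047]]
contact_force: [0.6, 0.3, -5.7]
gripper_width: 0.0113
```

```bash
python3 -c "
from h import *
for i in range(4): optics.camera('top')
go([.5654,.2087,.2])
"
```

```text
t 36.525 pos [0.4404 0.2238 0.3433] F [-0.2  0.  -5.6] M [ 0.03 -0.03 -0.02] w 0.0116
[[-0.139, 0.03, 0.99], [-0.99, -0.027, -0.138], [0.022, -0.999, 0.033]]
q [ 0.393 -0.19   1.593 -0.036  1.722  0.527]
tool delta cm [-0.56 14.73 12.11] len 19.07920554732821 jaw yaw -7.956941403334748 tilt 2.2779800703764157
```

Request:
arm_command --moves '[{"gripper": 0.5,"delta_pos": [-0.2,4.5,4],"roll": 0}]'

```text
clock: 36.65
tool_pos: [0.4825, 0.2204, 0.3027]
tool_rot: [[-0.137, 0.036, 0.99], [-0.99, -0.024, -0.136], [0.018, -0.999, 0.039]]
contact_force: [1.1, 0.6, -4.3]
gripper_width: 0.0121
```

```bash
python3 -c "
from h import *
for i in range(4): optics.camera('top')
go([.5654,.2087,.2])
"
```

```text
t 36.85 pos [0.4803 0.2183 0.2961] F [ 0.2  0.1 -3.5] M [ 0.01 -0.02  0.04] w 0.0119
[[-0.14, 0.023, 0.99], [-0.99, -0.029, -0.139], [0.025, -0.999, 0.027]]
q [ 0.354 -0.094  1.59  -0.035  1.634  0.491]
tool delta cm [-0.49  9.83  8.3 ] len 12.873551338582615 jaw yaw -7.999257308236156 tilt 2.11506919104504
```

Request:
arm_command --moves '[{"gripper": 0.5,"delta_pos": [-0.2,4.5,4],"roll": 0}]'

```text
clock: 36.98
tool_pos: [0.523, 0.2153, 0.2577]
tool_rot: [[-0.138, 0.032, 0.99], [-0.99, -0.025, -0.137], [0.02, -0.999, 0.035]]
contact_force: [1.8, 0.1, -3.9]
gripper_width: 0.0118
```

```bash
python3 -c "
from h import *
for i in range(4): optics.camera('top')
go([.5654,.2087,.2])
"
```

```text
t 37.175 pos [0.5203 0.2132 0.2509] F [-0.2  0.3 -3.3] M [ 0.03 -0.04 -0.01] w 0.0115
[[-0.14, 0.02, 0.99], [-0.99, -0.03, -0.14], [0.027, -0.999, 0.024]]
q [ 0.32   0.013  1.568 -0.034  1.552  0.461]
tool delta cm [-0.32  5.19  4.41] len 6.816089710056182 jaw yaw -8.021966306845322 tilt 2.039607674643528
```

Request:
arm_command --moves '[{"gripper": 0.5,"delta_pos": [-0.2,4,3.8],"roll": 0}]'

```text
clock: 37.3
tool_pos: [0.5612, 0.211, 0.2189]
tool_rot: [[-0.138, 0.031, 0.99], [-0.99, -0.026, -0.138], [0.021, -0.999, 0.034]]
contact_force: [1.4, 0.6, -4.0]
gripper_width: 0.0119
```

```bash
python3 -c "
from h import *
for i in range(4): optics.camera('top')
go([.5654,.2087,.15])
for c in ['scene','top']: avg(['boss_bore','eye_bore','bracket','balance_point'],cams=[c],n=3,near=dict(boss_bore=[.57,.25,.18],eye_bore=[.55,.09,.18],bracket=[.56,.17,.18],balance_point=[.565,.207,.2]))
"
```

```text
t 37.5 pos [0.5586 0.209  0.2126] F [-0.2 -0.2 -4. ] M [ 0.02 -0.05  0.03] w 0.0118
[[-0.14, 0.019, 0.99], [-0.99, -0.029, -0.14], [0.026, -0.999, 0.023]]
q [ 0.293  0.12   1.526 -0.034  1.486  0.436]
tool delta cm [-0.24  6.27  0.53] len 6.296166640108469 jaw yaw -8.021631018307477 tilt 2.0166155781816846
('boss_bore', 'scene') 3 [0.5622 0.2481 0.2022] sd [0.0016 0.0021 0.0009]
('eye_bore', 'scene') 3 [0.5399 0.0895 0.2007] sd [0.0016 0.0013 0.001 ]
('bracket', 'scene') 2 [0.5538 0.1729 0.2011] sd [0.0012 0.0004 0.    ]
('balance_point', 'scene') 3 [0.5582 0.2064 0.2227] sd [0.0019 0.0014 0.0016]
('eye_bore', 'top') 3 [0.5399 0.09   0.2006] sd [0.0007 0.0016 0.0004]
('bracket', 'top') 3 [0.5505 0.1695 0.1986] sd [0.0012 0.0005 0.0009]
('balance_point', 'top') 3 [0.5613 0.2072 0.224 ] sd [0.0012 0.001  0.0005]
```

Request:
arm_command --moves '[{"gripper": 0.5,"delta_pos": [-0.3,3.5,0.6],"roll": -0.007}]'

```text
clock: 39.12
tool_pos: [0.5685, 0.2106, 0.1805]
tool_rot: [[-0.133, 0.027, 0.991], [-0.991, -0.028, -0.132], [0.024, -0.999, 0.03]]
contact_force: [0.5, -0.9, -4.2]
gripper_width: 0.0116
```

```bash
python3 -c "
from h import *
for i in range(6): optics.camera('top')
go([.5666,.2105,.149])
"
```

```text
t 39.425 pos [0.5665 0.2099 0.1783] F [ 0.1 -0.2 -4.8] M [ 0.02 -0.06 -0.01] w 0.012
[[-0.133, 0.021, 0.991], [-0.991, -0.029, -0.133], [0.026, -0.999, 0.025]]
q [ 0.291  0.159  1.546 -0.034  1.425  0.429]
tool delta cm [-0.13  2.92 -0.07] len 2.928717223735602 jaw yaw -7.624536471964623 tilt 2.0677683666610505
```

Request:
arm_command --moves '[{"gripper": 0.5,"delta_pos": [-0.15,2.9,-0.1],"roll": 0}]'

```text
clock: 39.55
tool_pos: [0.5694, 0.2116, 0.1539]
tool_rot: [[-0.134, 0.029, 0.991], [-0.991, -0.027, -0.133], [0.023, -0.999, 0.032]]
contact_force: [1.1, 0.3, -4.1]
gripper_width: 0.012
```

```bash
python3 -c "
from h import *
for i in range(6): optics.camera('top')
go([.5666,.2105,.149])
avg(['boss_bore','eye_bore','balance_point','thick_post_tip','thin_post_tip'],n=4,near=dict(boss_bore=[.57,.25,.135],eye_bore=[.55,.09,.135],thick_post_tip=[.571,.25,.105],thin_post_tip=[.55,.093,.105],balance_point=[.565,.207,.16]))
for c in ['top','scene']:
  p,d=optics.camera(c)
  cv2.imwrite(f'pics/{c}10.png',cv2.resize(p[170:300,150:330] if c=='scene' else p[120:260,150:330],None,fx=4.2,fy=4.2))
go([.5666,.2105,.149])
"
```

```text
t 39.85 pos [0.5672 0.211  0.151 ] F [ 0.7 -0.3 -4.3] M [-0.03 -0.05  0.  ] w 0.0117
[[-0.133, 0.023, 0.991], [-0.991, -0.029, -0.133], [0.025, -0.999, 0.027]]
q [ 0.292  0.179  1.574 -0.035  1.374  0.432]
tool delta cm [ 0.05  0.2  -0.05] len 0.2150197066709826 jaw yaw -7.626371323142302 tilt 2.1116498819530096
('boss_bore', 'scene') 4 [0.5679 0.2514 0.1363] sd [0.0016 0.0016 0.0011]
('eye_bore', 'scene') 4 [0.5487 0.0916 0.1355] sd [0.001  0.0015 0.0013]
('balance_point', 'scene') 4 [0.5669 0.208  0.1595] sd [0.001  0.0016 0.0018]
('thick_post_tip', 'scene') 4 [0.5725 0.2513 0.1025] sd [0.0007 0.0012 0.0013]
('thin_post_tip', 'scene') 4 [0.5509 0.0921 0.1047] sd [0.0012 0.0002 0.0008]
('eye_bore', 'top') 4 [0.548  0.0936 0.1374] sd [0.0012 0.0012 0.0021]
('balance_point', 'top') 4 [0.566  0.2087 0.1607] sd [0.0017 0.0012 0.0006]
('thick_post_tip', 'top') 4 [0.5697 0.2498 0.1034] sd [0.0016 0.001  0.0016]
('thin_post_tip', 'top') 4 [0.5496 0.0945 0.1042] sd [0.0008 0.0012 0.0004]
('boss_bore', 'top') 1 [0.5647 0.2092 0.16  ] sd [0. 0. 0.]
t 42.35 pos [0.5663 0.2107 0.1492] F [-0.3 -0.4 -4.4] M [-0.01 -0.1  -0.02] w 0.012
[[-0.133, 0.021, 0.991], [-0.991, -0.029, -0.133], [0.026, -0.999, 0.025]]
q [ 0.292  0.18   1.576 -0.035  1.373  0.432]
tool delta cm [0.01 0.02 0.03] len 0.03776619875789478 jaw yaw -7.626424312657708 tilt 2.0661745816657158
```

View pics/top10.png

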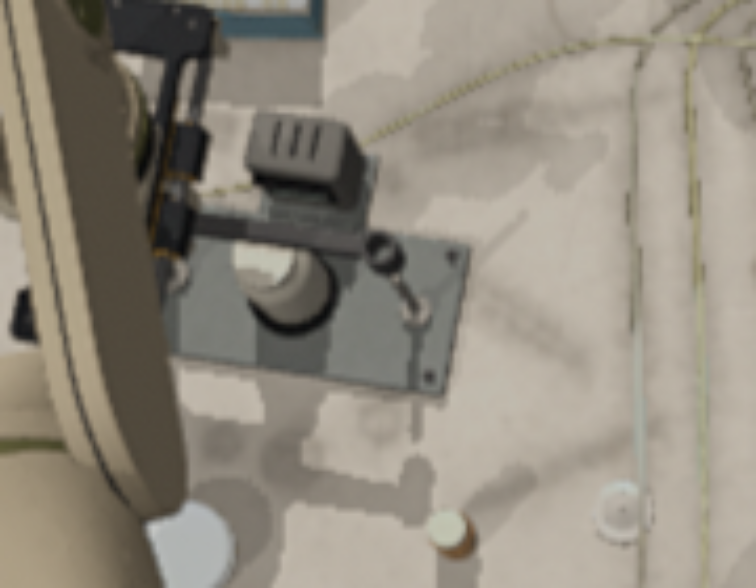

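View pics/scene10.png

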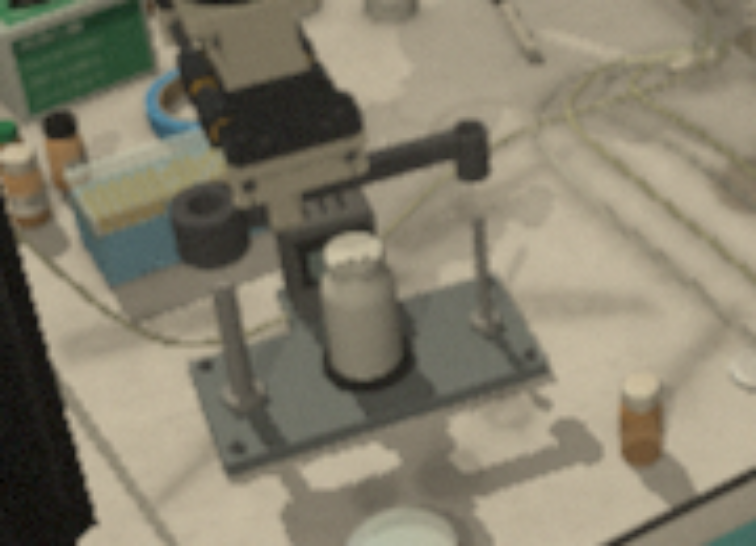

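Request:
arm_command --moves '[{"gripper": 0.5,"delta_pos": [0,0,0.2],"roll": 0}]'

```text
clock: 42.48
tool_pos: [0.5683, 0.2104, 0.1492]
tool_rot: [[-0.133, 0.021, 0.991], [-0.991, -0.029, -0.133], [0.026, -0.999, 0.025]]
contact_force: [-0.4, 0.2, -4.9]
gripper_width: 0.0115
```

```bash
python3 -c "
from h import *
for i in range(8): optics.camera('scene')
go([.5666,.2105,.149])
avg(['boss_bore','eye_bore','label','bottle','vial','dishes','cone_disc'],n=2)
s=st(); print(np.round(s['qd'],4))
"
```

```text
t 42.875 pos [0.5683 0.2105 0.1492] F [ 0.1 -0.1 -5.1] M [-0.   -0.06 -0.01] w 0.0117
[[-0.133, 0.021, 0.991], [-0.991, -0.029, -0.133], [0.026, -0.999, 0.025]]
q [ 0.291  0.185  1.571 -0.035  1.374  0.431]
tool delta cm [ 0.02  0.02 -0.17] len 0.16859472372797318 jaw yaw -7.626715543336187 tilt 2.063295933048259
('boss_bore', 'scene') 2 [0.5708 0.2519 0.1349] sd [0.0008 0.0011 0.0002]
('eye_bore', 'scene') 2 [0.5505 0.0898 0.1372] sd [0.0008 0.0006 0.0009]
('label', 'scene') 2 [0.5847 0.1675 0.0527] sd [0.0006 0.0009 0.0004]
('bottle', 'scene') 2 [0.5621 0.171  0.0068] sd [0.0006 0.     0.0017]
('vial', 'scene') 2 [0.4839 0.1184 0.065 ] sd [0.0787 0.0559 0.0701]
('dishes', 'scene') 2 [0.3936 0.2285 0.0009] sd [0.002  0.0012 0.0008]
('cone_disc', 'scene') 2 [ 0.4222 -0.0433  0.0005] sd [0.0003 0.001  0.001 ]
('eye_bore', 'top') 2 [0.5495 0.0939 0.1368] sd [0.002  0.0012 0.    ]
('label', 'top') 2 [0.5829 0.1679 0.0535] sd [0.0006 0.0001 0.0015]
('bottle', 'top') 1 [0.5582 0.1754 0.0146] sd [0. 0. 0.]
('vial', 'top') 2 [0.4079 0.0639 0.0032] sd [0.0001 0.0021 0.0015]
('dishes', 'top') 2 [ 0.3913  0.2319 -0.0046] sd [0.0001 0.0006 0.    ]
('cone_disc', 'top') 2 [0.5708 0.1714 0.0345] sd [0.0117 0.0018 0.018 ]
t 44.475 pos [0.5683 0.2105 0.1493] F [-0.6 -0.5 -4.9] M [-0.   -0.08  0.03] w 0.0119
[[-0.133, 0.021, 0.991], [-0.991, -0.029, -0.133], [0.026, -0.999, 0.025]]
q [ 0.291  0.185  1.571 -0.035  1.374  0.431]
[ 0.0003  0.0003  0.0003  0.001  -0.0003 -0.0005]
```

```bash
python3 -c "
from bench import manip
print(manip.close_job())"
```

```text
the job is handed in; nothing more can be done
None
```

The bottle is turned and released, and the bracket is being held over the station. I handed the job in at about 44.5 s.

**Bottle:** I turned it about 147.6° in its nest and let go. Its bare side now faces the cameras. The label detector puts the label at about −9° to −11° in the world frame. The reader is at −7.7°, so the label is a few degrees off at most, within the detector's noise.

**Bracket:** I gripped it at the balance point and carried it over the station, where the arm is now at rest.

| Check | Result |
|---|---|
| Boss over thick post, eye over thin post | within about 2–3 mm by the detectors |
| Clearance above the post tips | about 31–32 mm |
| Load and moment at the wrist | about 5 N, almost no moment |
| Level along the bar | boss 135 mm, eye 137 mm high, so within about 1° |
| Tool tilt | about 2°, compared with 1.5° when I gripped the bracket |

**Weaker points:**
- **Tilt while carrying:** The tool's tilt drifted up to about 3° on the way, and I brought it back down before the final hold.
- **Roll about the bar:** I could not measure the bracket's roll in the pictures. From the tool pose it should be at most about 1.5°.
- **Boss position:** At the end only the scene camera could see the boss, because the arm hid it from the top camera.
- **Bystanders:** The vial, dishes and cone were last detected where they started. One vial reading and the top camera's cone readings were outliers that disagreed.

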